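# Tap a wheel-bearing cup square into its hub

## Robot

A 7-joint arm with a two-finger parallel gripper is mounted at the origin on the work surface. World frame = base frame: x ahead of the robot, y to its left, z up, the work surface at z = 0. Lengths are in m, angles in degrees, forces in N, time in s.
With the tool pointing down it reaches from about 0.425 to 0.95 m from the base axis. Payload 4.7 kg.
Tool frame: the origin (TCP) lies at the very end of the fingers, on their centre line; the grasp point (between the pads) lies 19 mm behind it; z points along the fingers, y is the line along which they close (so a half turn about z gives the same grasp; the last joint's range is limited). The gripper opens to 85 mm and grips with 20 to 120 N. Pads are 22 mm wide; open, the fingers measure 114 mm over their backs; the gripper's body (76 mm by 85 mm) begins 54 mm behind the grasp point. The pads swing forward as they close: fully open they stand 13 mm farther back than shut.
Start: joints at [71.568, 26.849, -2.785, 87.806, 1.381, 65.374, -4.715], TCP at [0.195, -0.646, 0.231] pointing down, gripper open.
Joint ranges: [-148.3, 148.3], [-19.14, 114.17], [-79.39, 73.82], [5.75, 140.21], [-59.74, 239.74], [12.07, 113.84], [-152.46, 152.46]. Speed limits (degrees/s): [147.25, 147.25, 180, 180, 180, 180, 180].

## Interface

Orientations are given as [roll, pitch, yaw] about the fixed x, y, z axes, in that order (R = Rz(yaw) Ry(pitch) Rx(roll)).
In Python, from workcell import readout, optics, order gives the robot as it stands.
- The arm moves only by the shell command python3 -m pendant 'ROWS' [FORCE]. ROWS is JSON, a list of rows, each an object of numbers: "grip": the finger opening in mm, from 0 to 85.4; "x", "y", "z": the shift along the tool's x, y, z in mm; "rx", "ry", "rz": the turn, a rotation vector about the tool's x, y, z in degrees. A call has exactly 5 rows; each row shifts and turns the commanded pose from where the row before left it, along the tool's axes as they then stand; what a row does not reach is not made up. A row lasts 1/12 s, in which the tool goes at most 41.7 mm and 7.16 degrees, less where a joint would pass 70% of its speed; a pose out of reach is approached as far as the arm can. A call is refused whole if a number of a shift passes 41.7 or a number of a turn 7.16, either way. A call with a gripper value outside its range is refused whole. The fingers move at their own pace and stop on an object; FORCE is the grip in N (left out, the last holds). Time passes only in rows, so rows that do not move let the fingers close, or fill a call up. It gives the time, the measured TCP pose, the force, the opening and the grip force at its end, in the units of the state.
- readout.sense(): the state, without advancing time (a new reading comes with each control period).
- optics.capture(name): name is "scene" or "top" or "wrist"; returns the picture (400x640x3 uint8, red, green, blue); there is no depth.
- optics.calibration(name): a dict with "mtx" (3x3 intrinsics, pixels), "rvec" (rotation vector, rad) and "tvec" (3), from world to camera coordinates, as OpenCV has them. Camera axes: x right, y down, z forward; pixel columns grow to the right and rows downward; lengths in m; the calibration is good to about 2 mm. A picture is of the moment at which its call begins: read the wrist's pose just before it. calibration takes no time and is no camera call; for the wrist camera it gives the pose at the moment of the call.
- order.close_job(): hands the job in; it is judged then, once.
The state is a dict: "t": time; "q": joint angles; "dq": joint speeds; "joint_torque": joint torques, N m; "tool_pos": TCP position; "eef_rot": TCP orientation; "contact_force": force on the tool from outside, world axes, zero at the start; "torque": the same for the moment, N m; "opening": opening from 0.0 (shut) to 1.0 (fully open); "finger_force": force on a finger pad.
Only numpy, scipy, OpenCV 4.12 (cv2) and the standard library are available. Lean on these libraries where they do the work, as an engineer would, in place of code of your own. Each camera call takes 0.05 s, during which the arm holds its last target. There are 200 camera calls.

## Task

The steel bearing cup has only been started in the bore of the wheel hub. Take the brass drift and tap the cup fully home on its shoulder with light strokes on its rim, working from side to side and round so that it goes in square and never cocks over, and without forcing it once it is home. Then stand the drift back on the bench clear of the hub; press the cup only with the drift and leave the other parts where they lie.

Things in the scene. Friction and masses are not known exactly. Their poses are not given: they have to be found in the camera images.
- hub: Dark cast wheel hub on two timbers, fixed as one piece, level. Origin: on the bench under the bore's axis. Timbers 34 wide, 170 long, 50 high run along its y at x = +-61 mm. Flange 140 mm across, 50 to 62 mm above the bench, four low stud heads (to 66 mm); above it a barrel 88 mm across (108 at its foot) up to a bright machined face 100 mm above the bench, with a 60 mm bore.
- bore (a point): Middle of the bore's mouth, level with the hub's machined face, 100 mm above the bench; z up along the bore. The shoulder that stops the cup is out of sight under it and lies 8 to 15 mm below the face: its depth differs from hub to hub and has to be felt. The grip of the bore is a bit tighter on one side.
- cup_lip (a point): Middle of the upper edge (lip) of the bearing cup; its z is the cup's axis, so it shows the tilt. The lip is 5 mm wide to press on, 24.5 to 29.5 mm from the axis. It starts 9 to 15 mm above the machined face, up to 3 degrees crooked. Home on the shoulder it is level and still stands 1 to 8 mm above the machined face, depending on the hub.
- drift: Brass drift standing on its flat nose on the bench, 115 mm tall, 0.38 kg, round. Origin: centre of the nose's flat face; z along the drift to its upper end. Nose 24 mm across up to 45 mm, a hand-guard collar 36 mm across from 45 to 55 mm, above that a plain shank 20 mm across from 55 to 115 mm to hold it by. Fingertips close above the collar bear on it when pressing.
- grease_tin: Tin 84 mm across, 85 mm tall, origin under its middle. Not needed, leave alone.
- cone: Roller cone of the bearing, 44 mm across, 20 mm tall, lying on the bench. Not needed yet, leave alone.
- axle_nut: Hexagon axle nut, 39 mm across, 14 mm tall. Leave alone.
- spanner: Steel spanner 200 mm long, lying flat. Leave alone.
- cup: The bearing cup: plain steel ring 59 mm outside, 16 mm tall, press fit; origin: middle of its lower edge. Pressed on one side, that side goes down at about 8 to 12 N (the drift's 4 N weight included), the opposite side stays about put, nothing springs back; a side resting on the shoulder stops dead. Cocked over by 5 degrees it scores the bore; over 25 N from the drift bruises it.
Not all that is in view belongs to the job. Of the things shaped like the drift, the brass one is meant.

How it is judged:
By the outcome, as a careful person would: the job done as asked, in the order asked, and still so for the second after the job is handed in, with the robot touching nothing.
It also fails if it takes over 64 s, if anything falls off the work surface, if the arm or the gripper's body presses on something with over 40 N, if the wrist force passes 120 N, or if a joint passes its speed limit or range.

## Working session

There is one attempt and no reset: what is moved stays moved. The work goes in short steps, Python scripts to look and compute and a shell command to move; the robot and the scene stay as the last step left them, time stands still between calls to the robot, and variables do not carry over. Pictures are saved under pics/ and viewed, at most 10 in all, crops included, and the job is handed in when it is done.

```bash
ls; mkdir -p pics
python3 - <<'E'
from workcell import readout, optics
import cv2,numpy as np
print(readout.sense())
for n in ("scene","top"):
    im=optics.capture(n); cv2.imwrite(f"pics/{n}0.png",im[:,:,::-1]); c=optics.calibration(n); print(n,c)
print(optics.calibration("wrist"))
E
```

```text
pics
{'t': 0.0, 'q': array([71.57001081, 26.89926404, -2.78512316, 87.87508898,  1.38256534,
       65.37438116, -4.71531498]), 'dq': array([ 0.05049917,  0.01118581,  0.09275811, -0.03022181, -0.07157733,
       -0.14398241,  0.0295972 ]), 'joint_torque': array([ 1.22547749e-04, -5.10307968e+01, -4.63867234e-02, -2.37711757e+01,
        1.07155813e-02,  7.63241347e-03, -2.77271432e-06]), 'tool_pos': array([ 0.19464386, -0.64570796,  0.23022835]), 'eef_rot': array([-1.79885020e+02,  5.45066656e-03,  1.67775795e+01]), 'contact_force': array([ 0.7978762 ,  0.62454515, -0.29613346]), 'torque': array([-0.00276086,  0.02769004,  0.04170666]), 'finger_force': 0.0, 'opening': 0.9969352579987594}
scene {'mtx': array([[386.63903681,   0.        , 317.56345046],
       [  0.        , 386.63903681, 193.63195752],
       [  0.        ,   0.        ,   1.        ]]), 'rvec': array([ 2.16636544,  0.87463753, -0.38364452]), 'tvec': array([-0.39915044, -0.24518552,  1.17266263])}
top {'mtx': array([[364.2663331 ,   0.        , 312.83926202],
       [  0.        , 364.2663331 , 201.6561089 ],
       [  0.        ,   0.        ,   1.        ]]), 'rvec': array([ 2.16572558, -2.18276701,  0.11568008]), 'tvec': array([-0.03237433,  0.60626831,  0.97557681])}
{'mtx': array([[332.74844997,   0.        , 321.24779273],
       [  0.        , 332.74844997, 196.22368118],
       [  0.        ,   0.        ,   1.        ]]), 'rvec': array([-2.32048671,  1.72581451,  0.26149138]), 'tvec': array([-0.67430697, -0.03732457,  0.38056943])}
```

View pics/scene0.png

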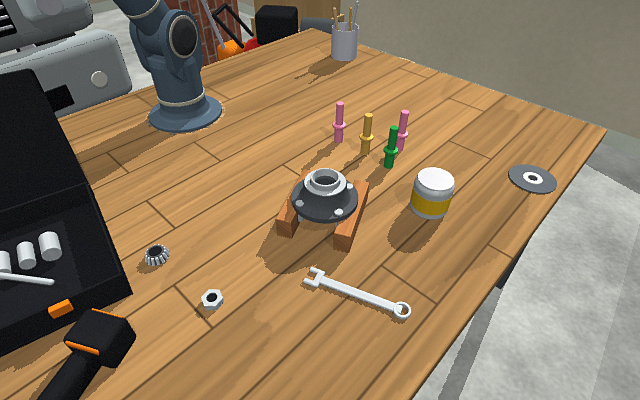

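View pics/top0.png

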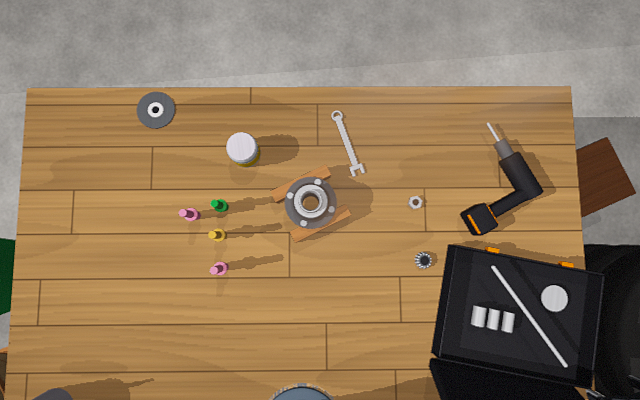

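Four look-alikes. In scene/top pixels they are pink (339,122)/(219,268), yellow-brass (367,133)/(217,234), green (391,146)/(219,205) and pink (403,130)/(190,213). The yellow-metal one fits "brass". I'll confirm it in one crop and measure.

```bash
cat > h.py <<'E'
import numpy as np,cv2
from workcell import readout,optics
def cal(n):
    c=optics.calibration(n); R=cv2.Rodrigues(c["rvec"])[0]; return c["mtx"],R,np.ravel(c["tvec"])
def ray(C,uv):
    K,R,t=C; d=R.T@np.linalg.inv(K)@np.array([*uv,1.]); return -R.T@t,d
def plane(C,uv,z):
    o,d=ray(C,uv); return o+d*(z-o[2])/d[2]
def proj(C,p):
    K,R,t=C; q=K@(R@np.asarray(p)+t); return q[:2]/q[2]
def tri(C1,u1,C2,u2):
    o1,d1=ray(C1,u1);o2,d2=ray(C2,u2)
    s=np.linalg.lstsq(np.c_[d1,-d2],o2-o1,rcond=None)[0]
    a=o1+s[0]*d1;b=o2+s[1]*d2; return (a+b)/2,np.linalg.norm(a-b)
E
python3 - <<'E'
from h import *
a=cv2.imread("pics/scene0.png");b=cv2.imread("pics/top0.png")
A=cv2.resize(a[90:180,320:420],None,fx=4,fy=4,interpolation=cv2.INTER_CUBIC)
B=cv2.resize(b[190:280,170:270],None,fx=4,fy=4,interpolation=cv2.INTER_CUBIC)
cv2.imwrite("pics/crop1.png",np.hstack([A,B]))
cs,ct=cal("scene"),cal("top")
for n,im,(x0,y0,x1,y1) in (("scene",a,(355,105,379,160)),("top",b,(205,225,228,245))):
    h=cv2.cvtColor(im,cv2.COLOR_BGR2HSV)[y0:y1,x0:x1]
    m=((h[...,0]>18)&(h[...,0]<32)&(h[...,1]>150)).astype(np.uint8)
    k,l,s,c=cv2.connectedComponentsWithStats(m); i=1+np.argmax(s[1:,4]); print(n,s[i]+[x0,y0,0,0,0],c[i]+[x0,y0])
    print([ (y+y0,np.flatnonzero(l[y]==i)[[0,-1]]+x0) for y in range(l.shape[0]) if (l[y]==i).any()])
# hub/cup bright parts
for n,im,(x0,y0,x1,y1) in (("scene",a,(285,160,365,225)),("top",b,(280,175,340,230))):
    g=cv2.cvtColor(im,cv2.COLOR_BGR2GRAY)[y0:y1,x0:x1]
    print(n,"ctr row vals");
E
```

```text
scene [360 113  14  42 351] [366.14529915 134.19373219]
[(113, array([366, 371])), (114, array([365, 371])), (115, array([365, 372])), (116, array([365, 372])), (117, array([365, 371])), (118, array([364, 371])), (119, array([364, 371])), (120, array([365, 371])), (121, array([364, 371])), (122, array([364, 371])), (123, array([364, 371])), (124, array([364, 371])), (125, array([364, 371])), (126, array([364, 370])), (127, array([364, 370])), (128, array([364, 370])), (129, array([364, 370])), (130, array([364, 370])), (131, array([364, 370])), (132, array([363, 370])), (133, array([361, 370])), (134, array([360, 370])), (135, array([360, 370])), (136, array([360, 368])), (137, array([360, 373])), (138, array([360, 372])), (139, array([361, 372])), (140, array([362, 370])), (141, array([362, 369])), (142, array([361, 369])), (143, array([362, 369])), (144, array([361, 369])), (145, array([361, 369])), (146, array([361, 369])), (147, array([361, 369])), (148, array([361, 369])), (149, array([361, 369])), (150, array([361, 369])), (151, array([361, 368])), (152, array([361, 369])), (153, array([361, 368])), (154, array([362, 367]))]
top [208 228  19  14 165] [217.15151515 234.63636364]
[(228, array([217, 219])), (229, array([215, 222])), (230, array([214, 223])), (231, array([210, 223])), (232, array([209, 224])), (233, array([208, 225])), (234, array([208, 225])), (235, array([208, 226])), (236, array([209, 226])), (237, array([209, 225])), (238, array([211, 224])), (239, array([213, 223])), (240, array([214, 222])), (241, array([217, 220]))]
scene ctr row vals
top ctr row vals
```

View pics/crop1.png

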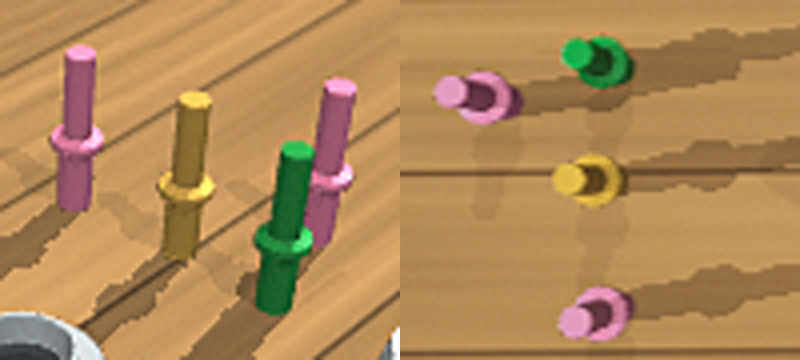

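The crop confirms it: the middle one is yellow metal, with its end at crop (194,99) in scene and (570,179) in top. The others are painted pink or green. Next I'll triangulate it, and the cup and hub too.

Run:
```python
from h import *
cs,ct=cal("scene"),cal("top")
p,e=tri(cs,(368.1,114.4),ct,(212.1,234.4)); print("drift end",p,e)
p,e=tri(cs,(366.5,136),ct,(217.9,234.6)); print("collar",p,e)
for n,u in (("pink1",(211.5,270)),("green",(213.6,203.5)),("pink2",(182,212.5))): print(n,plane(ct,u,.115))
print("foot scene",plane(cs,(365,154.5),0))
a=cv2.imread("pics/scene0.png");b=cv2.imread("pics/top0.png")
A=cv2.resize(a[160:235,280:380],None,fx=4,fy=4,interpolation=cv2.INTER_CUBIC)
B=cv2.resize(b[165:240,260:360],None,fx=4,fy=4,interpolation=cv2.INTER_CUBIC)
cv2.imwrite("pics/crop2.png",np.hstack([A,B]))
p=plane(ct,(310.5,202),.105);print("hub approx",p)
```

```text
drift end [0.51718993 0.21571349 0.11600662] 7.157909951428462e-05
collar [0.5175143  0.21749082 0.05252651] 0.0006353799861707587
pink1 [0.42944092 0.21581847 0.115     ]
green [0.59478402 0.21371238 0.115     ]
pink2 [0.57266194 0.29253744 0.115     ]
foot scene [0.52322765 0.2119557  0.        ]
hub approx [ 0.59773526 -0.03055037  0.105     ]
```

View pics/crop2.png

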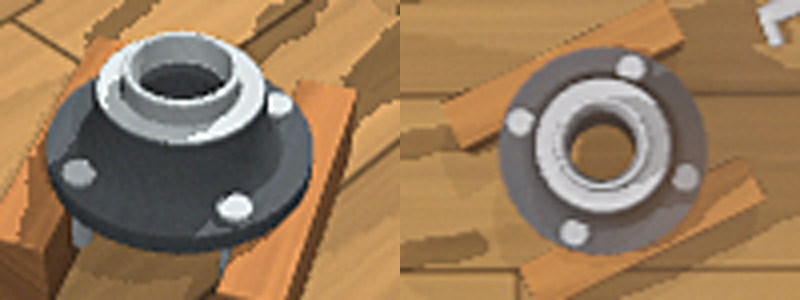

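Drift end measures 116 mm high (expected 115) and the collar about 53 mm, so the axis is near (0.517, 0.2165). The hub is near (0.598, -0.030). Next I'll work out the wrist camera geometry and check the path.

Run:
```python
from h import *
from scipy.spatial.transform import Rotation as Ro
s=readout.sense(); Rt=Ro.from_euler("xyz",s["eef_rot"],degrees=True).as_matrix()
K,R,t=cal("wrist"); print("cam in tool",Rt.T@(-R.T@t-s["tool_pos"])); print("cam axes in tool",(Rt.T@R.T).round(3)); print(Rt.round(3))
ct=cal("top");print(proj(ct,s["tool_pos"]),proj(ct,[.195,-.646,0]))
for u in ((435,355),(455,248),(600,270),(585,385),(520,180)): print(u,plane(ct,u,.05))
def d(dx,dy,dz): print("tool delta mm",Rt.T@np.array([dx,dy,dz])*1e3)
```

```text
cam in tool [ 0.07527451  0.00036799 -0.14313169]
cam axes in tool [[-0.001 -0.956 -0.294]
 [ 1.    -0.001 -0.   ]
 [ 0.    -0.294  0.956]]
[[ 0.957  0.289 -0.001]
 [ 0.289 -0.957  0.002]
 [-0.    -0.002 -1.   ]]
[602.77581027 383.62235336] [535.78903451 350.07812388]
(435, 355) [ 0.20046885 -0.35172596  0.05      ]
(455, 248) [ 0.47638458 -0.41687913  0.05      ]
(600, 270) [ 0.41482724 -0.80255162  0.05      ]
(585, 385) [ 0.12148624 -0.73808209  0.05      ]
(520, 180) [ 0.65926408 -0.60365647  0.05      ]
```

```bash
python3 -m pendant '[{"z":-25},{"z":-30},{"z":-30,"x":10,"y":-8},{"x":27,"y":-21},{"x":27,"y":-21}]'
python3 -m pendant '[{"x":28,"y":-22},{"x":28,"y":-22},{"x":28,"y":-22},{"x":28,"y":-22},{"x":28,"y":-22}]'
python3 -m pendant '[{"x":28,"y":-22},{"x":28,"y":-22},{"x":28,"y":-22},{"x":28,"y":-22},{"x":28,"y":-22}]'
```

```text
invalid input
invalid input
invalid input
```

```bash
python3 -m pendant '[{"grip":85,"x":0,"y":0,"z":-25,"rx":0,"ry":0,"rz":0},{"grip":85,"x":0,"y":0,"z":-30,"rx":0,"ry":0,"rz":0},{"grip":85,"x":10,"y":-8,"z":-30,"rx":0,"ry":0,"rz":0},{"grip":85,"x":27,"y":-21,"z":0,"rx":0,"ry":0,"rz":0},{"grip":85,"x":27,"y":-21,"z":0,"rx":0,"ry":0,"rz":0}]'
```

```text
t: 0.52
tool_pos: [0.2411, -0.5809, 0.318]
eef_rot: [179.8, -0.0, 16.6]
contact_force: [0.4, 0.5, 0.0]
opening: 0.991
finger_force: 0.0
```

```bash
python3 -m pendant '[{"grip":85,"x":28,"y":-22,"z":0,"rx":0,"ry":0,"rz":0},{"grip":85,"x":28,"y":-22,"z":0,"rx":0,"ry":0,"rz":0},{"grip":85,"x":28,"y":-22,"z":0,"rx":0,"ry":0,"rz":0},{"grip":85,"x":28,"y":-22,"z":0,"rx":0,"ry":0,"rz":0},{"grip":85,"x":28,"y":-22,"z":0,"rx":0,"ry":0,"rz":0}]'
python3 -m pendant '[{"grip":85,"x":28,"y":-22,"z":0,"rx":0,"ry":0,"rz":0},{"grip":85,"x":28,"y":-22,"z":0,"rx":0,"ry":0,"rz":0},{"grip":85,"x":28,"y":-22,"z":0,"rx":0,"ry":0,"rz":0},{"grip":85,"x":28,"y":-22,"z":0,"rx":0,"ry":0,"rz":0},{"grip":85,"x":28,"y":-22,"z":0,"rx":0,"ry":0,"rz":0}]'
python3 -m pendant '[{"grip":85,"x":28,"y":-22,"z":0,"rx":0,"ry":0,"rz":0},{"grip":85,"x":28,"y":-22,"z":0,"rx":0,"ry":0,"rz":0},{"grip":85,"x":28,"y":-22,"z":0,"rx":0,"ry":0,"rz":0},{"grip":85,"x":28,"y":-22,"z":0,"rx":0,"ry":0,"rz":0},{"grip":85,"x":28,"y":-22,"z":0,"rx":0,"ry":0,"rz":0}]'
python3 -m pendant '[{"grip":85,"x":20,"y":-14,"z":20,"rx":0,"ry":0,"rz":0},{"grip":85,"x":15,"y":-10,"z":25,"rx":0,"ry":0,"rz":0},{"grip":85,"x":10,"y":-5,"z":15,"rx":0,"ry":0,"rz":0},{"grip":85,"x":0,"y":0,"z":10,"rx":0,"ry":0,"rz":0},{"grip":85,"x":0,"y":0,"z":0,"rx":0,"ry":0,"rz":0}]'
python3 - <<'E'
from h import *
print(readout.sense()["q"].round(1))
im=optics.capture("wrist");C=cal("wrist");cv2.imwrite("pics/w1.png",im[:,:,::-1]);import pickle;pickle.dump(C,open("w1.pkl","wb"))
print(proj(C,[.598,-.031,.1]))
E
```

```text
t: 0.93
tool_pos: [0.3445, -0.4324, 0.316]
eef_rot: [-180.0, 0.0, 16.8]
contact_force: [0.5, 0.4, -0.9]
opening: 0.997
finger_force: 0.0
t: 1.35
tool_pos: [0.4467, -0.2868, 0.3161]
eef_rot: [-180.0, 0.0, 16.8]
contact_force: [0.5, 0.5, 0.7]
opening: 0.996
finger_force: 0.0
t: 1.77
tool_pos: [0.549, -0.1412, 0.316]
eef_rot: [-180.0, 0.0, 16.8]
contact_force: [0.6, -0.8, -0.1]
opening: 0.995
finger_force: 0.0
t: 2.18
tool_pos: [0.5817, -0.1018, 0.2434]
eef_rot: [-179.9, 0.3, 16.8]
contact_force: [-0.1, -0.6, -0.0]
opening: 0.996
finger_force: 0.0
[ 23.4  20.2 -22.8  97.7   8.5  64.1 -75.1]
[246.54756936 141.49540485]
```

View pics/w1.png

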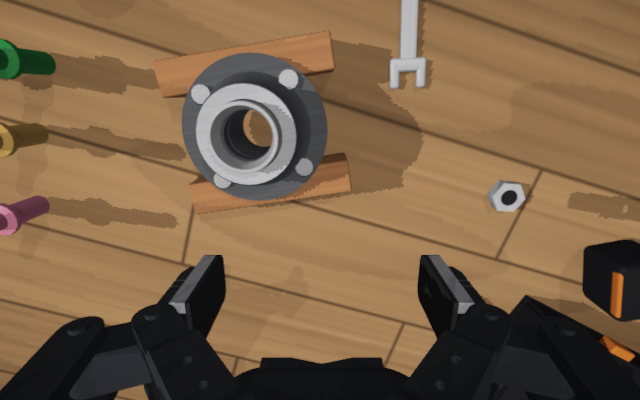

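The wrist view shows the hub's face ring around (247,132), the brass drift at left (5,138) and the spanner and nut off to the right. I'll take a second and third view along the way.

```bash
python3 -m pendant '[{"grip":85,"x":0,"y":-30,"z":0,"rx":0,"ry":0,"rz":0},{"grip":85,"x":0,"y":-35,"z":0,"rx":0,"ry":0,"rz":0},{"grip":85,"x":0,"y":-25,"z":0,"rx":0,"ry":0,"rz":0},{"grip":85,"x":0,"y":-10,"z":0,"rx":0,"ry":0,"rz":0},{"grip":85,"x":0,"y":0,"z":0,"rx":0,"ry":0,"rz":0}]'
cat > snap.py <<'E'
import sys,pickle
from h import *
n=sys.argv[1]; C=cal("wrist"); im=optics.capture("wrist"); cv2.imwrite(f"pics/{n}.png",im[:,:,::-1]); pickle.dump(C,open(n+".pkl","wb"))
E
python3 snap.py w2
python3 -m pendant '[{"grip":85,"x":0,"y":-30,"z":0,"rx":0,"ry":0,"rz":0},{"grip":85,"x":0,"y":-35,"z":0,"rx":0,"ry":0,"rz":0},{"grip":85,"x":-10,"y":-25,"z":0,"rx":0,"ry":0,"rz":0},{"grip":85,"x":-10,"y":-10,"z":0,"rx":0,"ry":0,"rz":0},{"grip":85,"x":0,"y":0,"z":0,"rx":0,"ry":0,"rz":0}]'
python3 snap.py w3
python3 - <<'E'
from h import *
import pickle
for n in ("w1","w2","w3"):
    C=pickle.load(open(n+".pkl","rb"));im=cv2.imread(f"pics/{n}.png")
    u=proj(C,[.597,-.025,.1]).astype(int);print(n,u,proj(C,[.517,.2165,.115]))
    x,y=u;im2=im[max(0,y-60):y+60,max(0,x-60):x+60]
    cv2.imwrite(f"pics/{n}c.png",cv2.resize(im2,(400,400),interpolation=cv2.INTER_CUBIC))
im=cv2.imread("pics/w3.png")
cv2.imwrite("pics/v3.png",np.vstack([np.hstack([cv2.imread("pics/w1c.png"),cv2.imread("pics/w2c.png")])[:, :800],cv2.resize(im,(800,500))[0:200]]))
E
```

```text
t: 2.65
tool_pos: [0.5542, -0.0045, 0.248]
eef_rot: [179.9, -0.1, 17.0]
contact_force: [-0.0, 0.0, 0.9]
opening: 0.995
finger_force: 0.0
t: 3.12
tool_pos: [0.505, 0.0836, 0.2467]
eef_rot: [179.9, 0.0, 16.8]
contact_force: [-0.8, -0.8, -0.4]
opening: 0.993
finger_force: 0.0
w1 [239 140] [-71.95034992 152.03015258]
w2 [357 142] [ 54.38745671 152.91985541]
w3 [474 116] [168.2243615  126.70552585]
```

View pics/v3.png

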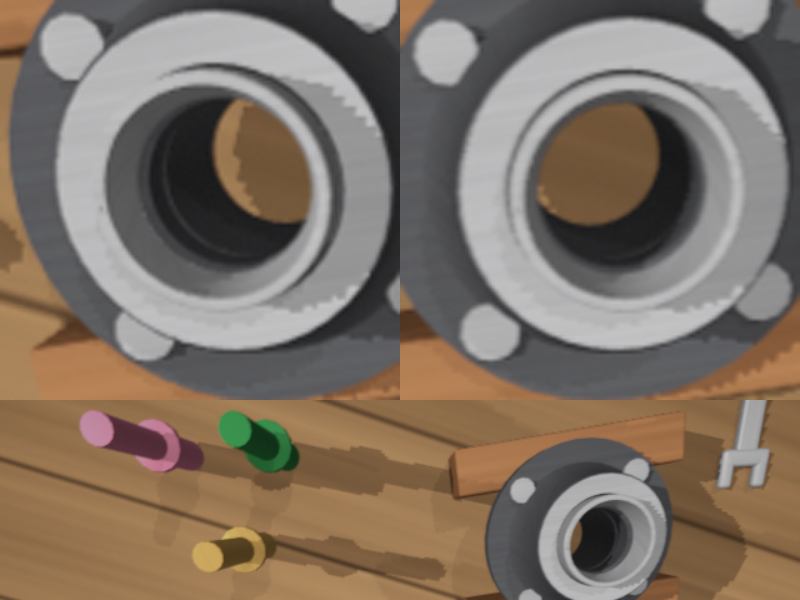

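The drift's end at w3 (167,125) agrees with the prediction of (168,127). Next I'll fit the face and lip ellipses in the wrist views and refine both.

```bash
cat > fit.py <<'E'
from h import *
import pickle
res={}
for n in ("w1","w2","w3"):
    C=pickle.load(open(n+".pkl","rb"));im=cv2.imread(f"pics/{n}.png")
    h=cv2.cvtColor(im,cv2.COLOR_BGR2HSV); 
    m=((h[...,1]<60)&(h[...,2]>130)).astype(np.uint8)
    u=proj(C,[.601,-.029,.1]); 
    # face outer edge: radial scan inward from 60 mm radius on the z=.1 plane
    c0=plane(C,u,.1); P=[]
    for a in np.radians(np.arange(0,360,3)):
        for r in np.arange(.052,.036,-.0003):
            x,y=proj(C,c0+[r*np.cos(a),r*np.sin(a),0])
            if m[int(round(y)),int(round(x))]: P.append((x,y)); break
    P=np.array(P,np.float32)
    for k in range(6):
        e=cv2.fitEllipse(P); Q=np.array([plane(C,p,.1)[:2] for p in P]); A=np.c_[2*Q,np.ones(len(Q))]; s=np.linalg.lstsq(A,(Q**2).sum(1),rcond=None)[0]
        r=np.sqrt(s[2]+s[0]**2+s[1]**2); d=np.abs(np.hypot(*(Q-s[:2]).T)-r); P=P[d<max(.0008,np.quantile(d,.93))]
    uc=proj(C,[s[0],s[1],.1]); res[n]=(C,uc); print(n,"face centre on z=.1",s[:2].round(4),"r",r.round(4),len(P),"px",uc.round(1))
for a,b in (("w1","w2"),("w1","w3"),("w2","w3")): print(a,b,tri(res[a][0],res[a][1],res[b][0],res[b][1]))
# drift end
R={}
for n in ("w2","w3"):
    C=pickle.load(open(n+".pkl","rb"));im=cv2.imread(f"pics/{n}.png");h=cv2.cvtColor(im,cv2.COLOR_BGR2HSV)
    x,y=proj(C,[.517,.2165,.115]).astype(int); 
    m=((h[...,0]>17)&(h[...,0]<33)&(h[...,1]>110)&(h[...,2]>175)).astype(np.uint8); w=np.zeros_like(m); w[y-16:y+16,x-16:x+16]=1; m*=w
    k,l,s,c=cv2.connectedComponentsWithStats(m); i=1+np.argmax(s[1:,4]); print(n,c[i],s[i],plane(C,c[i],.115)); R[n]=(C,c[i])
print("drift end",tri(*R["w2"],*R["w3"]))
E
python3 fit.py
```

```text
w1 face centre on z=.1 [ 0.6024 -0.0292] r 0.0429 102 px [245.6 136. ]
w2 face centre on z=.1 [ 0.6016 -0.0288] r 0.0426 95 px [363.3 138.9]
w3 face centre on z=.1 [ 0.6018 -0.0289] r 0.0425 103 px [481.  112.5]
w1 w2 (array([ 0.60179515, -0.02896063,  0.09845555]), np.float64(0.0006509669809654972))
w1 w3 (array([ 0.60207468, -0.02910692,  0.09930622]), np.float64(0.0004118591640273224))
w2 w3 (array([ 0.60172025, -0.02869975,  0.10047032]), np.float64(0.00015953768691579146))
w2 [ 51.45734597 151.59478673] [ 40 141  24  23 422] [0.51742953 0.21890986 0.115     ]
w3 [165.26623377 125.16017316] [154 113  24  25 462] [0.5175355  0.21899044 0.115     ]
drift end (array([0.51746719, 0.21897889, 0.11494997]), np.float64(0.00013175196953425135))
```

```bash
python3 -m pendant '[{"grip":70,"x":10,"y":-25,"z":0,"rx":0,"ry":0,"rz":0},{"grip":70,"x":15,"y":-36,"z":0,"rx":0,"ry":0,"rz":0},{"grip":70,"x":15,"y":-36,"z":10,"rx":0,"ry":0,"rz":0},{"grip":70,"x":11,"y":-28,"z":20,"rx":0,"ry":0,"rz":0},{"grip":70,"x":0,"y":0,"z":30,"rx":0,"ry":0,"rz":0}]' 60
python3 -m pendant '[{"grip":70,"x":0,"y":0,"z":20,"rx":0,"ry":0,"rz":0},{"grip":70,"x":0,"y":0,"z":10,"rx":0,"ry":0,"rz":0},{"grip":70,"x":0,"y":0,"z":0,"rx":0,"ry":0,"rz":0},{"grip":70,"x":0,"y":0,"z":0,"rx":0,"ry":0,"rz":0},{"grip":70,"x":0,"y":0,"z":0,"rx":0,"ry":0,"rz":0}]'
```

```text
t: 3.58
tool_pos: [0.5225, 0.2241, 0.1885]
eef_rot: [-179.7, -0.5, 17.0]
contact_force: [-0.4, 0.1, 0.9]
opening: 0.821
finger_force: 0.0
t: 4.0
tool_pos: [0.5209, 0.2174, 0.1577]
eef_rot: [180.0, -0.2, 16.6]
contact_force: [0.6, 0.3, 0.7]
opening: 0.821
finger_force: 0.0
```

```bash
python3 -m pendant '[{"grip":70,"x":-3,"y":-2,"z":25,"rx":0,"ry":0,"rz":0},{"grip":70,"x":0,"y":0,"z":30,"rx":0,"ry":0,"rz":0},{"grip":70,"x":0,"y":0,"z":28,"rx":0,"ry":0,"rz":0},{"grip":70,"x":0,"y":0,"z":13,"rx":0,"ry":0,"rz":0},{"grip":70,"x":0,"y":0,"z":2,"rx":0,"ry":0,"rz":0}]'
python3 -m pendant '[{"grip":70,"x":0,"y":0,"z":0,"rx":0,"ry":0,"rz":0},{"grip":50,"x":0,"y":0,"z":0,"rx":0,"ry":0,"rz":0},{"grip":35,"x":0,"y":0,"z":0,"rx":0,"ry":0,"rz":0},{"grip":25,"x":0,"y":0,"z":0,"rx":0,"ry":0,"rz":0},{"grip":10,"x":0,"y":0,"z":0,"rx":0,"ry":0,"rz":0}]' 70
python3 -m pendant '[{"grip":0,"x":0,"y":0,"z":0,"rx":0,"ry":0,"rz":0},{"grip":0,"x":0,"y":0,"z":0,"rx":0,"ry":0,"rz":0},{"grip":0,"x":0,"y":0,"z":0,"rx":0,"ry":0,"rz":0},{"grip":0,"x":0,"y":0,"z":0,"rx":0,"ry":0,"rz":0},{"grip":0,"x":0,"y":0,"z":0,"rx":0,"ry":0,"rz":0}]' 80
```

```text
t: 4.42
tool_pos: [0.5152, 0.2181, 0.057]
eef_rot: [180.0, 0.2, 16.7]
contact_force: [-0.3, -0.5, -0.0]
opening: 0.817
finger_force: 0.0
t: 4.83
tool_pos: [0.5164, 0.2194, 0.0594]
eef_rot: [-180.0, -0.1, 16.8]
contact_force: [1.0, -0.3, -0.3]
opening: 0.25
finger_force: 0.0
t: 5.25
tool_pos: [0.5165, 0.2193, 0.0595]
eef_rot: [180.0, -0.1, 16.8]
contact_force: [-0.6, -1.8, 6.0]
opening: 0.208
finger_force: 77.8
```

```bash
python3 -m pendant '[{"grip":0,"x":0,"y":0,"z":-15,"rx":0,"ry":0,"rz":0},{"grip":0,"x":0,"y":0,"z":-30,"rx":0,"ry":0,"rz":0},{"grip":0,"x":0,"y":0,"z":-35,"rx":0,"ry":0,"rz":0},{"grip":0,"x":0,"y":0,"z":-35,"rx":0,"ry":0,"rz":0},{"grip":0,"x":0,"y":10,"z":-25,"rx":0,"ry":0,"rz":0}]' 100
python3 -m pendant '[{"grip":0,"x":0,"y":30,"z":-10,"rx":0,"ry":0,"rz":0},{"grip":0,"x":2,"y":35,"z":0,"rx":0,"ry":0,"rz":0},{"grip":0,"x":3,"y":35,"z":0,"rx":0,"ry":0,"rz":0},{"grip":0,"x":3,"y":35,"z":0,"rx":0,"ry":0,"rz":0},{"grip":0,"x":2,"y":30,"z":0,"rx":0,"ry":0,"rz":0}]'
python3 -m pendant '[{"grip":0,"x":0,"y":30,"z":0,"rx":0,"ry":0,"rz":0},{"grip":0,"x":0,"y":20,"z":5,"rx":0,"ry":0,"rz":0},{"grip":0,"x":0,"y":11,"z":5,"rx":0,"ry":0,"rz":0},{"grip":0,"x":0,"y":0,"z":5,"rx":0,"ry":0,"rz":0},{"grip":0,"x":0,"y":0,"z":0,"rx":0,"ry":0,"rz":0}]'
python3 snap.py w4
python3 - <<'E'
from h import *
from scipy.spatial.transform import Rotation as Ro
s=readout.sense();Rt=Ro.from_euler("xyz",s["eef_rot"],degrees=True).as_matrix()
print(s["tool_pos"],s["contact_force"],"tool mm to bore",Rt.T@(np.array([.602,-.029,.1])-s["tool_pos"])*1e3)
cs=cal("scene");im=optics.capture("scene")[:,:,::-1];a=cv2.resize(im[80:230,270:400],(520,600),interpolation=cv2.INTER_CUBIC);cv2.imwrite("pics/s4.png",np.hstack([a]))
E
```

```text
t: 5.67
tool_pos: [0.5178, 0.2122, 0.2009]
eef_rot: [-179.9, -0.1, 17.0]
contact_force: [1.8, 0.4, -3.6]
opening: 0.198
finger_force: 97.8
t: 6.08
tool_pos: [0.5757, 0.0514, 0.2076]
eef_rot: [179.9, 0.1, 16.7]
contact_force: [0.6, 0.7, -3.2]
opening: 0.2
finger_force: 98.0
t: 6.5
tool_pos: [0.5918, -0.0031, 0.1913]
eef_rot: [-179.9, 0.2, 16.8]
contact_force: [-0.5, 0.7, -4.4]
opening: 0.205
finger_force: 98.0
[ 0.59207761 -0.00179143  0.19214816] [-1.17001707  0.35245343 -4.20803099] tool mm to bore [ 1.7917775  29.130668   92.07733892]
```

View pics/s4.png

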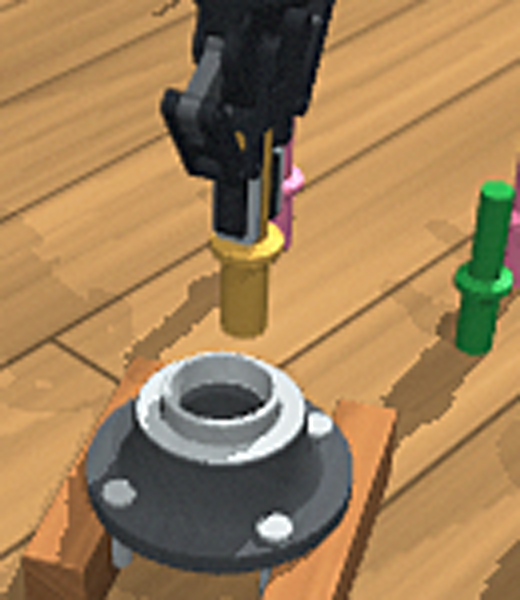

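View pics/w4.png

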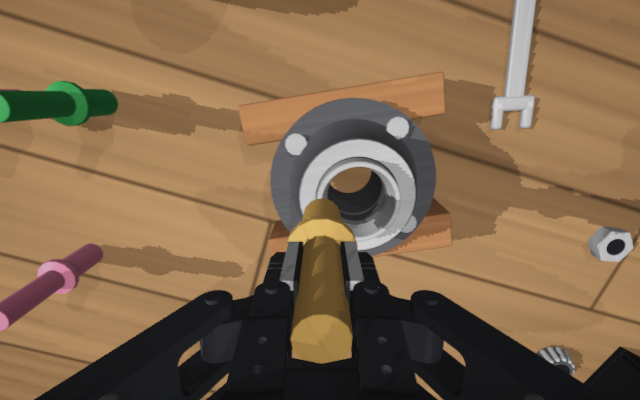

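The drift is held square with its nose above the tool −y side of the lip. In w4 the lip ring is around (365,205) and the nose tip around (320,200). Now I'll centre it and feel down.

```bash
python3 -m pendant '[{"grip":0,"x":1,"y":3,"z":5,"rx":0,"ry":0,"rz":0},{"grip":0,"x":0,"y":0,"z":7,"rx":0,"ry":0,"rz":0},{"grip":0,"x":0,"y":0,"z":3,"rx":0,"ry":0,"rz":0},{"grip":0,"x":0,"y":0,"z":0,"rx":0,"ry":0,"rz":0},{"grip":0,"x":0,"y":0,"z":0,"rx":0,"ry":0,"rz":0}]' 110
python3 -m pendant '[{"grip":0,"x":0,"y":0,"z":1,"rx":0,"ry":0,"rz":0},{"grip":0,"x":0,"y":0,"z":0,"rx":0,"ry":0,"rz":0},{"grip":0,"x":0,"y":0,"z":0,"rx":0,"ry":0,"rz":0},{"grip":0,"x":0,"y":0,"z":0,"rx":0,"ry":0,"rz":0},{"grip":0,"x":0,"y":0,"z":0,"rx":0,"ry":0,"rz":0}]'
python3 -m pendant '[{"grip":0,"x":0,"y":0,"z":1,"rx":0,"ry":0,"rz":0},{"grip":0,"x":0,"y":0,"z":0,"rx":0,"ry":0,"rz":0},{"grip":0,"x":0,"y":0,"z":0,"rx":0,"ry":0,"rz":0},{"grip":0,"x":0,"y":0,"z":0,"rx":0,"ry":0,"rz":0},{"grip":0,"x":0,"y":0,"z":0,"rx":0,"ry":0,"rz":0}]'
python3 -m pendant '[{"grip":0,"x":0,"y":0,"z":1,"rx":0,"ry":0,"rz":0},{"grip":0,"x":0,"y":0,"z":0,"rx":0,"ry":0,"rz":0},{"grip":0,"x":0,"y":0,"z":0,"rx":0,"ry":0,"rz":0},{"grip":0,"x":0,"y":0,"z":0,"rx":0,"ry":0,"rz":0},{"grip":0,"x":0,"y":0,"z":0,"rx":0,"ry":0,"rz":0}]'
```

```text
t: 7.02
tool_pos: [0.595, -0.0061, 0.1779]
eef_rot: [-180.0, 0.0, 16.8]
contact_force: [0.4, 0.4, -2.9]
opening: 0.203
finger_force: 107.4
t: 7.43
tool_pos: [0.5953, -0.0065, 0.1775]
eef_rot: [180.0, -0.0, 16.8]
contact_force: [0.1, -0.4, -3.2]
opening: 0.201
finger_force: 107.4
t: 7.85
tool_pos: [0.5953, -0.0065, 0.1763]
eef_rot: [180.0, -0.0, 16.8]
contact_force: [1.1, 0.2, -3.6]
opening: 0.196
finger_force: 107.4
t: 8.27
tool_pos: [0.5953, -0.0065, 0.1753]
eef_rot: [180.0, -0.0, 16.8]
contact_force: [-0.1, -0.4, -4.2]
opening: 0.206
finger_force: 107.4
```

```bash
python3 -m pendant '[{"grip":0,"x":0,"y":-2,"z":1,"rx":0,"ry":0,"rz":0},{"grip":0,"x":0,"y":0,"z":0,"rx":0,"ry":0,"rz":0},{"grip":0,"x":0,"y":0,"z":0,"rx":0,"ry":0,"rz":0},{"grip":0,"x":0,"y":0,"z":0,"rx":0,"ry":0,"rz":0},{"grip":0,"x":0,"y":0,"z":0,"rx":0,"ry":0,"rz":0}]'
python3 -m pendant '[{"grip":0,"x":0,"y":0,"z":1,"rx":0,"ry":0,"rz":0},{"grip":0,"x":0,"y":0,"z":0,"rx":0,"ry":0,"rz":0},{"grip":0,"x":0,"y":0,"z":0,"rx":0,"ry":0,"rz":0},{"grip":0,"x":0,"y":0,"z":0,"rx":0,"ry":0,"rz":0},{"grip":0,"x":0,"y":0,"z":0,"rx":0,"ry":0,"rz":0}]'
python3 -m pendant '[{"grip":0,"x":0,"y":0,"z":1,"rx":0,"ry":0,"rz":0},{"grip":0,"x":0,"y":0,"z":0,"rx":0,"ry":0,"rz":0},{"grip":0,"x":0,"y":0,"z":0,"rx":0,"ry":0,"rz":0},{"grip":0,"x":0,"y":0,"z":0,"rx":0,"ry":0,"rz":0},{"grip":0,"x":0,"y":0,"z":0,"rx":0,"ry":0,"rz":0}]'
```

```text
t: 8.68
tool_pos: [0.5947, -0.0046, 0.1743]
eef_rot: [180.0, -0.0, 16.8]
contact_force: [0.4, -0.9, -4.5]
opening: 0.199
finger_force: 107.4
t: 9.1
tool_pos: [0.5947, -0.0046, 0.1733]
eef_rot: [180.0, -0.0, 16.8]
contact_force: [0.2, 0.8, -4.0]
opening: 0.199
finger_force: 107.4
t: 9.52
tool_pos: [0.5947, -0.0046, 0.1723]
eef_rot: [180.0, -0.0, 16.8]
contact_force: [0.5, -0.3, -3.7]
opening: 0.201
finger_force: 107.4
```

```bash
python3 -m pendant '[{"grip":0,"x":0,"y":0,"z":1,"rx":0,"ry":0,"rz":0},{"grip":0,"x":0,"y":0,"z":0,"rx":0,"ry":0,"rz":0},{"grip":0,"x":0,"y":0,"z":0,"rx":0,"ry":0,"rz":0},{"grip":0,"x":0,"y":0,"z":0,"rx":0,"ry":0,"rz":0},{"grip":0,"x":0,"y":0,"z":0,"rx":0,"ry":0,"rz":0}]'
python3 -m pendant '[{"grip":0,"x":0,"y":0,"z":1,"rx":0,"ry":0,"rz":0},{"grip":0,"x":0,"y":0,"z":0,"rx":0,"ry":0,"rz":0},{"grip":0,"x":0,"y":0,"z":0,"rx":0,"ry":0,"rz":0},{"grip":0,"x":0,"y":0,"z":0,"rx":0,"ry":0,"rz":0},{"grip":0,"x":0,"y":0,"z":0,"rx":0,"ry":0,"rz":0}]'
python3 -m pendant '[{"grip":0,"x":0,"y":0,"z":1,"rx":0,"ry":0,"rz":0},{"grip":0,"x":0,"y":0,"z":0,"rx":0,"ry":0,"rz":0},{"grip":0,"x":0,"y":0,"z":0,"rx":0,"ry":0,"rz":0},{"grip":0,"x":0,"y":0,"z":0,"rx":0,"ry":0,"rz":0},{"grip":0,"x":0,"y":0,"z":0,"rx":0,"ry":0,"rz":0}]'
```

```text
t: 9.93
tool_pos: [0.5949, -0.0045, 0.1717]
eef_rot: [180.0, -0.0, 16.8]
contact_force: [-1.2, -0.2, -0.5]
opening: 0.205
finger_force: 107.4
t: 10.35
tool_pos: [0.595, -0.0044, 0.1709]
eef_rot: [180.0, -0.1, 16.8]
contact_force: [-1.0, 0.5, 4.8]
opening: 0.202
finger_force: 107.3
t: 10.77
tool_pos: [0.595, -0.0042, 0.1695]
eef_rot: [-180.0, -0.0, 16.8]
contact_force: [-1.5, 1.7, 4.9]
opening: 0.2
finger_force: 107.3
```

Contact came at TCP z 0.1719 (lip +12.4 mm), yielding at about 9 N. Next I'll feel the opposite side (+y).

```bash
python3 -m pendant '[{"grip":0,"x":0,"y":0,"z":-8,"rx":0,"ry":0,"rz":0},{"grip":0,"x":0,"y":20,"z":0,"rx":0,"ry":0,"rz":0},{"grip":0,"x":0,"y":22,"z":0,"rx":0,"ry":0,"rz":0},{"grip":0,"x":0,"y":9,"z":0,"rx":0,"ry":0,"rz":0},{"grip":0,"x":0,"y":0,"z":2,"rx":0,"ry":0,"rz":0}]'
python3 -m pendant '[{"grip":0,"x":0,"y":0,"z":1,"rx":0,"ry":0,"rz":0},{"grip":0,"x":0,"y":0,"z":0,"rx":0,"ry":0,"rz":0},{"grip":0,"x":0,"y":0,"z":0,"rx":0,"ry":0,"rz":0},{"grip":0,"x":0,"y":0,"z":0,"rx":0,"ry":0,"rz":0},{"grip":0,"x":0,"y":0,"z":0,"rx":0,"ry":0,"rz":0}]'
python3 -m pendant '[{"grip":0,"x":0,"y":0,"z":1,"rx":0,"ry":0,"rz":0},{"grip":0,"x":0,"y":0,"z":0,"rx":0,"ry":0,"rz":0},{"grip":0,"x":0,"y":0,"z":0,"rx":0,"ry":0,"rz":0},{"grip":0,"x":0,"y":0,"z":0,"rx":0,"ry":0,"rz":0},{"grip":0,"x":0,"y":0,"z":0,"rx":0,"ry":0,"rz":0}]'
python3 -m pendant '[{"grip":0,"x":0,"y":0,"z":1,"rx":0,"ry":0,"rz":0},{"grip":0,"x":0,"y":0,"z":0,"rx":0,"ry":0,"rz":0},{"grip":0,"x":0,"y":0,"z":0,"rx":0,"ry":0,"rz":0},{"grip":0,"x":0,"y":0,"z":0,"rx":0,"ry":0,"rz":0},{"grip":0,"x":0,"y":0,"z":0,"rx":0,"ry":0,"rz":0}]'
```

```text
t: 11.18
tool_pos: [0.6092, -0.0576, 0.1742]
eef_rot: [179.9, 0.1, 16.5]
contact_force: [0.2, -0.0, -3.0]
opening: 0.199
finger_force: 107.6
t: 11.6
tool_pos: [0.6093, -0.0524, 0.1745]
eef_rot: [-180.0, -0.0, 16.9]
contact_force: [0.6, -0.5, -3.9]
opening: 0.197
finger_force: 107.6
t: 12.02
tool_pos: [0.6094, -0.0534, 0.1734]
eef_rot: [180.0, -0.0, 16.8]
contact_force: [0.1, 0.5, -3.8]
opening: 0.2
finger_force: 107.6
t: 12.43
tool_pos: [0.6094, -0.0534, 0.1723]
eef_rot: [180.0, -0.0, 16.8]
contact_force: [-0.4, -0.5, -3.9]
opening: 0.201
finger_force: 107.6
```

```bash
python3 -m pendant '[{"grip":0,"x":0,"y":0,"z":1,"rx":0,"ry":0,"rz":0},{"grip":0,"x":0,"y":0,"z":0.5,"rx":0,"ry":0,"rz":0},{"grip":0,"x":0,"y":0,"z":0,"rx":0,"ry":0,"rz":0},{"grip":0,"x":0,"y":0,"z":0,"rx":0,"ry":0,"rz":0},{"grip":0,"x":0,"y":0,"z":0,"rx":0,"ry":0,"rz":0}]'
python3 -m pendant '[{"grip":0,"x":0,"y":0,"z":1,"rx":0,"ry":0,"rz":0},{"grip":0,"x":0,"y":0,"z":0.5,"rx":0,"ry":0,"rz":0},{"grip":0,"x":0,"y":0,"z":0,"rx":0,"ry":0,"rz":0},{"grip":0,"x":0,"y":0,"z":0,"rx":0,"ry":0,"rz":0},{"grip":0,"x":0,"y":0,"z":0,"rx":0,"ry":0,"rz":0}]'
```

```text
t: 12.85
tool_pos: [0.6098, -0.0534, 0.1716]
eef_rot: [180.0, -0.1, 16.8]
contact_force: [-1.4, 0.1, 4.1]
opening: 0.201
finger_force: 107.7
t: 13.27
tool_pos: [0.61, -0.0536, 0.1706]
eef_rot: [179.9, -0.1, 16.8]
contact_force: [-2.4, 0.9, 6.8]
opening: 0.198
finger_force: 107.7
```

```bash
python3 -m pendant '[{"grip":0,"x":0,"y":0,"z":-7,"rx":0,"ry":0,"rz":0},{"grip":0,"x":12,"y":-12,"z":0,"rx":0,"ry":0,"rz":0},{"grip":0,"x":13,"y":-13,"z":0,"rx":0,"ry":0,"rz":0},{"grip":0,"x":0,"y":0,"z":2,"rx":0,"ry":0,"rz":0},{"grip":0,"x":0,"y":0,"z":0,"rx":0,"ry":0,"rz":0}]'
python3 -m pendant '[{"grip":0,"x":0,"y":0,"z":1,"rx":0,"ry":0,"rz":0},{"grip":0,"x":0,"y":0,"z":0.5,"rx":0,"ry":0,"rz":0},{"grip":0,"x":0,"y":0,"z":0,"rx":0,"ry":0,"rz":0},{"grip":0,"x":0,"y":0,"z":0,"rx":0,"ry":0,"rz":0},{"grip":0,"x":0,"y":0,"z":0,"rx":0,"ry":0,"rz":0}]'
python3 -m pendant '[{"grip":0,"x":0,"y":0,"z":1,"rx":0,"ry":0,"rz":0},{"grip":0,"x":0,"y":0,"z":0.5,"rx":0,"ry":0,"rz":0},{"grip":0,"x":0,"y":0,"z":0,"rx":0,"ry":0,"rz":0},{"grip":0,"x":0,"y":0,"z":0,"rx":0,"ry":0,"rz":0},{"grip":0,"x":0,"y":0,"z":0,"rx":0,"ry":0,"rz":0}]'
```

```text
t: 13.68
tool_pos: [0.6257, -0.0206, 0.1733]
eef_rot: [-179.9, 0.1, 16.9]
contact_force: [-0.5, 0.3, -3.4]
opening: 0.2
finger_force: 107.7
t: 14.1
tool_pos: [0.626, -0.0228, 0.1728]
eef_rot: [180.0, 0.0, 16.7]
contact_force: [0.3, -0.1, -3.3]
opening: 0.202
finger_force: 107.7
t: 14.52
tool_pos: [0.6261, -0.0222, 0.1713]
eef_rot: [180.0, -0.0, 16.8]
contact_force: [0.2, -0.4, -3.6]
opening: 0.201
finger_force: 107.7
```

```bash
python3 -m pendant '[{"grip":0,"x":0,"y":0,"z":1,"rx":0,"ry":0,"rz":0},{"grip":0,"x":0,"y":0,"z":0.3,"rx":0,"ry":0,"rz":0},{"grip":0,"x":0,"y":0,"z":0,"rx":0,"ry":0,"rz":0},{"grip":0,"x":0,"y":0,"z":0,"rx":0,"ry":0,"rz":0},{"grip":0,"x":0,"y":0,"z":0,"rx":0,"ry":0,"rz":0}]'
python3 -m pendant '[{"grip":0,"x":0,"y":0,"z":1,"rx":0,"ry":0,"rz":0},{"grip":0,"x":0,"y":0,"z":0.3,"rx":0,"ry":0,"rz":0},{"grip":0,"x":0,"y":0,"z":0,"rx":0,"ry":0,"rz":0},{"grip":0,"x":0,"y":0,"z":0,"rx":0,"ry":0,"rz":0},{"grip":0,"x":0,"y":0,"z":0,"rx":0,"ry":0,"rz":0}]'
```

```text
t: 14.93
tool_pos: [0.6263, -0.0222, 0.1704]
eef_rot: [180.0, -0.0, 16.8]
contact_force: [-0.2, -1.3, -0.6]
opening: 0.196
finger_force: 107.7
t: 15.35
tool_pos: [0.6266, -0.0221, 0.1698]
eef_rot: [180.0, -0.1, 16.8]
contact_force: [-1.7, 0.9, 5.6]
opening: 0.205
finger_force: 107.8
```

```bash
python3 -m pendant '[{"grip":0,"x":0,"y":0,"z":-6,"rx":0,"ry":0,"rz":0},{"grip":0,"x":-20,"y":0,"z":0,"rx":0,"ry":0,"rz":0},{"grip":0,"x":-20,"y":0,"z":0,"rx":0,"ry":0,"rz":0},{"grip":0,"x":-11,"y":0,"z":1,"rx":0,"ry":0,"rz":0},{"grip":0,"x":0,"y":0,"z":1,"rx":0,"ry":0,"rz":0}]'
python3 -m pendant '[{"grip":0,"x":0,"y":0,"z":1,"rx":0,"ry":0,"rz":0},{"grip":0,"x":0,"y":0,"z":1,"rx":0,"ry":0,"rz":0},{"grip":0,"x":0,"y":0,"z":0,"rx":0,"ry":0,"rz":0},{"grip":0,"x":0,"y":0,"z":0,"rx":0,"ry":0,"rz":0},{"grip":0,"x":0,"y":0,"z":0,"rx":0,"ry":0,"rz":0}]'
python3 -m pendant '[{"grip":0,"x":0,"y":0,"z":1,"rx":0,"ry":0,"rz":0},{"grip":0,"x":0,"y":0,"z":0.5,"rx":0,"ry":0,"rz":0},{"grip":0,"x":0,"y":0,"z":0,"rx":0,"ry":0,"rz":0},{"grip":0,"x":0,"y":0,"z":0,"rx":0,"ry":0,"rz":0},{"grip":0,"x":0,"y":0,"z":0,"rx":0,"ry":0,"rz":0}]'
```

```text
t: 15.77
tool_pos: [0.5745, -0.0384, 0.1718]
eef_rot: [180.0, 0.2, 16.7]
contact_force: [-0.6, 0.4, -3.8]
opening: 0.2
finger_force: 107.8
t: 16.18
tool_pos: [0.578, -0.0368, 0.1708]
eef_rot: [180.0, -0.0, 16.8]
contact_force: [-0.8, -0.3, -2.8]
opening: 0.2
finger_force: 107.8
t: 16.6
tool_pos: [0.5781, -0.0368, 0.1702]
eef_rot: [180.0, -0.1, 16.8]
contact_force: [-1.1, -0.7, 5.4]
opening: 0.2
finger_force: 107.8
```

Contact was about 0.1708 on ±x and 0.172 on ±y before pressing. All four sides now stand at about 0.170, nearly level. I'll work round in roughly 2 mm strokes.

```bash
python3 -m pendant '[{"grip":0,"x":0,"y":0,"z":0.5,"rx":0,"ry":0,"rz":0},{"grip":0,"x":0,"y":0,"z":0.5,"rx":0,"ry":0,"rz":0},{"grip":0,"x":0,"y":0,"z":0,"rx":0,"ry":0,"rz":0},{"grip":0,"x":0,"y":0,"z":0,"rx":0,"ry":0,"rz":0},{"grip":0,"x":0,"y":0,"z":0,"rx":0,"ry":0,"rz":0}]'
python3 -m pendant '[{"grip":0,"x":0,"y":0,"z":0.5,"rx":0,"ry":0,"rz":0},{"grip":0,"x":0,"y":0,"z":0.3,"rx":0,"ry":0,"rz":0},{"grip":0,"x":0,"y":0,"z":0,"rx":0,"ry":0,"rz":0},{"grip":0,"x":0,"y":0,"z":0,"rx":0,"ry":0,"rz":0},{"grip":0,"x":0,"y":0,"z":0,"rx":0,"ry":0,"rz":0}]'
python3 -m pendant '[{"grip":0,"x":0,"y":0,"z":-7,"rx":0,"ry":0,"rz":0},{"grip":0,"x":20,"y":0,"z":0,"rx":0,"ry":0,"rz":0},{"grip":0,"x":20,"y":0,"z":0,"rx":0,"ry":0,"rz":0},{"grip":0,"x":11,"y":0,"z":1,"rx":0,"ry":0,"rz":0},{"grip":0,"x":0,"y":0,"z":2,"rx":0,"ry":0,"rz":0}]'
python3 -m pendant '[{"grip":0,"x":0,"y":0,"z":1,"rx":0,"ry":0,"rz":0},{"grip":0,"x":0,"y":0,"z":1,"rx":0,"ry":0,"rz":0},{"grip":0,"x":0,"y":0,"z":0,"rx":0,"ry":0,"rz":0},{"grip":0,"x":0,"y":0,"z":0,"rx":0,"ry":0,"rz":0},{"grip":0,"x":0,"y":0,"z":0,"rx":0,"ry":0,"rz":0}]'
```

```text
t: 17.02
tool_pos: [0.5779, -0.0369, 0.1692]
eef_rot: [180.0, -0.1, 16.8]
contact_force: [-0.9, -0.3, 5.7]
opening: 0.199
finger_force: 107.8
t: 17.43
tool_pos: [0.5777, -0.037, 0.1684]
eef_rot: [180.0, -0.1, 16.8]
contact_force: [-1.5, -0.0, 6.4]
opening: 0.202
finger_force: 107.8
t: 17.85
tool_pos: [0.6279, -0.0208, 0.1709]
eef_rot: [-179.9, -0.1, 16.9]
contact_force: [1.0, 0.5, -3.7]
opening: 0.201
finger_force: 107.8
t: 18.27
tool_pos: [0.626, -0.022, 0.1699]
eef_rot: [-180.0, -0.1, 16.8]
contact_force: [1.4, 2.8, 0.8]
opening: 0.199
finger_force: 107.8
```

```bash
python3 -m pendant '[{"grip":0,"x":0,"y":0,"z":0.6,"rx":0,"ry":0,"rz":0},{"grip":0,"x":0,"y":0,"z":0.6,"rx":0,"ry":0,"rz":0},{"grip":0,"x":0,"y":0,"z":0,"rx":0,"ry":0,"rz":0},{"grip":0,"x":0,"y":0,"z":0,"rx":0,"ry":0,"rz":0},{"grip":0,"x":0,"y":0,"z":0,"rx":0,"ry":0,"rz":0}]'
python3 -m pendant '[{"grip":0,"x":0,"y":0,"z":0.5,"rx":0,"ry":0,"rz":0},{"grip":0,"x":0,"y":0,"z":0.5,"rx":0,"ry":0,"rz":0},{"grip":0,"x":0,"y":0,"z":0,"rx":0,"ry":0,"rz":0},{"grip":0,"x":0,"y":0,"z":0,"rx":0,"ry":0,"rz":0},{"grip":0,"x":0,"y":0,"z":0,"rx":0,"ry":0,"rz":0}]'
python3 -m pendant '[{"grip":0,"x":0,"y":0,"z":-7,"rx":0,"ry":0,"rz":0},{"grip":0,"x":-12,"y":12,"z":0,"rx":0,"ry":0,"rz":0},{"grip":0,"x":-13,"y":13,"z":0,"rx":0,"ry":0,"rz":0},{"grip":0,"x":0,"y":0,"z":2,"rx":0,"ry":0,"rz":0},{"grip":0,"x":0,"y":0,"z":1,"rx":0,"ry":0,"rz":0}]'
python3 -m pendant '[{"grip":0,"x":0,"y":0,"z":1,"rx":0,"ry":0,"rz":0},{"grip":0,"x":0,"y":0,"z":1,"rx":0,"ry":0,"rz":0},{"grip":0,"x":0,"y":0,"z":0.7,"rx":0,"ry":0,"rz":0},{"grip":0,"x":0,"y":0,"z":0,"rx":0,"ry":0,"rz":0},{"grip":0,"x":0,"y":0,"z":0,"rx":0,"ry":0,"rz":0}]'
```

```text
t: 18.68
tool_pos: [0.6264, -0.0219, 0.1693]
eef_rot: [180.0, -0.1, 16.8]
contact_force: [0.8, 2.4, 3.6]
opening: 0.205
finger_force: 107.8
t: 19.1
tool_pos: [0.6266, -0.0219, 0.1684]
eef_rot: [180.0, -0.1, 16.8]
contact_force: [0.6, 2.2, 6.5]
opening: 0.205
finger_force: 107.8
t: 19.52
tool_pos: [0.6073, -0.0563, 0.1699]
eef_rot: [180.0, 0.3, 16.6]
contact_force: [-0.2, -0.0, -4.0]
opening: 0.197
finger_force: 107.8
t: 19.93
tool_pos: [0.6091, -0.0536, 0.169]
eef_rot: [180.0, 0.1, 16.8]
contact_force: [-3.3, -1.8, 3.6]
opening: 0.199
finger_force: 107.9
```

```bash
python3 -m pendant '[{"grip":0,"x":0,"y":0,"z":0.6,"rx":0,"ry":0,"rz":0},{"grip":0,"x":0,"y":0,"z":0.6,"rx":0,"ry":0,"rz":0},{"grip":0,"x":0,"y":0,"z":0,"rx":0,"ry":0,"rz":0},{"grip":0,"x":0,"y":0,"z":0,"rx":0,"ry":0,"rz":0},{"grip":0,"x":0,"y":0,"z":0,"rx":0,"ry":0,"rz":0}]'
python3 -m pendant '[{"grip":0,"x":0,"y":0,"z":0.5,"rx":0,"ry":0,"rz":0},{"grip":0,"x":0,"y":0,"z":0.5,"rx":0,"ry":0,"rz":0},{"grip":0,"x":0,"y":0,"z":0,"rx":0,"ry":0,"rz":0},{"grip":0,"x":0,"y":0,"z":0,"rx":0,"ry":0,"rz":0},{"grip":0,"x":0,"y":0,"z":0,"rx":0,"ry":0,"rz":0}]'
python3 -m pendant '[{"grip":0,"x":0,"y":0,"z":-7,"rx":0,"ry":0,"rz":0},{"grip":0,"x":0,"y":-20,"z":0,"rx":0,"ry":0,"rz":0},{"grip":0,"x":0,"y":-20,"z":0,"rx":0,"ry":0,"rz":0},{"grip":0,"x":0,"y":-10,"z":1,"rx":0,"ry":0,"rz":0},{"grip":0,"x":0,"y":0,"z":2,"rx":0,"ry":0,"rz":0}]'
python3 -m pendant '[{"grip":0,"x":0,"y":0,"z":1,"rx":0,"ry":0,"rz":0},{"grip":0,"x":0,"y":0,"z":1,"rx":0,"ry":0,"rz":0},{"grip":0,"x":0,"y":0,"z":0.5,"rx":0,"ry":0,"rz":0},{"grip":0,"x":0,"y":0,"z":0,"rx":0,"ry":0,"rz":0},{"grip":0,"x":0,"y":0,"z":0,"rx":0,"ry":0,"rz":0}]'
```

```text
t: 20.35
tool_pos: [0.6094, -0.0537, 0.1682]
eef_rot: [179.9, 0.0, 16.8]
contact_force: [-4.1, -1.8, 5.9]
opening: 0.201
finger_force: 108.1
t: 20.77
tool_pos: [0.6095, -0.0538, 0.1674]
eef_rot: [179.9, -0.0, 16.8]
contact_force: [-3.9, -2.7, 6.9]
opening: 0.201
finger_force: 108.1
t: 21.18
tool_pos: [0.5946, -0.001, 0.1704]
eef_rot: [-179.9, -0.1, 17.1]
contact_force: [-0.7, 0.5, -4.0]
opening: 0.202
finger_force: 107.9
t: 21.6
tool_pos: [0.5953, -0.0065, 0.1679]
eef_rot: [180.0, -0.0, 16.7]
contact_force: [0.0, -0.5, -1.4]
opening: 0.205
finger_force: 107.9
```

```bash
python3 -m pendant '[{"grip":0,"x":0,"y":-1,"z":0.6,"rx":0,"ry":0,"rz":0},{"grip":0,"x":0,"y":0,"z":0.6,"rx":0,"ry":0,"rz":0},{"grip":0,"x":0,"y":0,"z":0,"rx":0,"ry":0,"rz":0},{"grip":0,"x":0,"y":0,"z":0,"rx":0,"ry":0,"rz":0},{"grip":0,"x":0,"y":0,"z":0,"rx":0,"ry":0,"rz":0}]'
python3 -m pendant '[{"grip":0,"x":0,"y":0,"z":0.5,"rx":0,"ry":0,"rz":0},{"grip":0,"x":0,"y":0,"z":0.5,"rx":0,"ry":0,"rz":0},{"grip":0,"x":0,"y":0,"z":0.3,"rx":0,"ry":0,"rz":0},{"grip":0,"x":0,"y":0,"z":0,"rx":0,"ry":0,"rz":0},{"grip":0,"x":0,"y":0,"z":0,"rx":0,"ry":0,"rz":0}]'
```

```text
t: 22.02
tool_pos: [0.5954, -0.0059, 0.1673]
eef_rot: [179.9, -0.1, 16.7]
contact_force: [-0.5, -3.9, 4.1]
opening: 0.201
finger_force: 108.1
t: 22.43
tool_pos: [0.5954, -0.0055, 0.1661]
eef_rot: [179.9, -0.1, 16.7]
contact_force: [-0.3, -5.2, 7.8]
opening: 0.199
finger_force: 108.5
```

```bash
python3 -m pendant '[{"grip":0,"x":0,"y":0,"z":-6,"rx":0,"ry":0,"rz":0},{"grip":0,"x":12,"y":12,"z":0,"rx":0,"ry":0,"rz":0},{"grip":0,"x":13,"y":13,"z":0,"rx":0,"ry":0,"rz":0},{"grip":0,"x":0,"y":0,"z":1,"rx":0,"ry":0,"rz":0},{"grip":0,"x":0,"y":0,"z":1,"rx":0,"ry":0,"rz":0}]'
python3 -m pendant '[{"grip":0,"x":0,"y":0,"z":1,"rx":0,"ry":0,"rz":0},{"grip":0,"x":0,"y":0,"z":1,"rx":0,"ry":0,"rz":0},{"grip":0,"x":0,"y":0,"z":0.8,"rx":0,"ry":0,"rz":0},{"grip":0,"x":0,"y":0,"z":0,"rx":0,"ry":0,"rz":0},{"grip":0,"x":0,"y":0,"z":0,"rx":0,"ry":0,"rz":0}]'
python3 -m pendant '[{"grip":0,"x":0,"y":0,"z":0.5,"rx":0,"ry":0,"rz":0},{"grip":0,"x":0,"y":0,"z":0.5,"rx":0,"ry":0,"rz":0},{"grip":0,"x":0,"y":0,"z":0,"rx":0,"ry":0,"rz":0},{"grip":0,"x":0,"y":0,"z":0,"rx":0,"ry":0,"rz":0},{"grip":0,"x":0,"y":0,"z":0,"rx":0,"ry":0,"rz":0}]'
python3 -m pendant '[{"grip":0,"x":0,"y":0,"z":0.4,"rx":0,"ry":0,"rz":0},{"grip":0,"x":0,"y":0,"z":0.4,"rx":0,"ry":0,"rz":0},{"grip":0,"x":0,"y":0,"z":0,"rx":0,"ry":0,"rz":0},{"grip":0,"x":0,"y":0,"z":0,"rx":0,"ry":0,"rz":0},{"grip":0,"x":0,"y":0,"z":0,"rx":0,"ry":0,"rz":0}]'
```

```text
t: 22.85
tool_pos: [0.6251, -0.0201, 0.1677]
eef_rot: [-179.8, 0.1, 16.8]
contact_force: [-1.1, 0.6, -4.0]
opening: 0.199
finger_force: 107.6
t: 23.27
tool_pos: [0.6255, -0.0204, 0.1667]
eef_rot: [-180.0, -0.0, 16.8]
contact_force: [-1.3, 1.6, -0.7]
opening: 0.198
finger_force: 107.9
t: 23.68
tool_pos: [0.6259, -0.0206, 0.1664]
eef_rot: [-180.0, -0.0, 16.8]
contact_force: [-4.0, 3.0, 5.2]
opening: 0.202
finger_force: 108.4
t: 24.1
tool_pos: [0.6261, -0.0206, 0.1661]
eef_rot: [-180.0, -0.1, 16.8]
contact_force: [-3.7, 1.2, 8.0]
opening: 0.2
finger_force: 108.8
```

```bash
python3 -m pendant '[{"grip":0,"x":0,"y":0,"z":0.3,"rx":0,"ry":0,"rz":0},{"grip":0,"x":0,"y":0,"z":0.2,"rx":0,"ry":0,"rz":0},{"grip":0,"x":0,"y":0,"z":0,"rx":0,"ry":0,"rz":0},{"grip":0,"x":0,"y":0,"z":0,"rx":0,"ry":0,"rz":0},{"grip":0,"x":0,"y":0,"z":0,"rx":0,"ry":0,"rz":0}]'
```

```text
t: 24.52
tool_pos: [0.6261, -0.0206, 0.1659]
eef_rot: [180.0, -0.1, 16.8]
contact_force: [-5.1, 2.6, 9.2]
opening: 0.2
finger_force: 108.9
```

```bash
python3 -m pendant '[{"grip":0,"x":0,"y":0,"z":0.3,"rx":0,"ry":0,"rz":0},{"grip":0,"x":0,"y":0,"z":0.2,"rx":0,"ry":0,"rz":0},{"grip":0,"x":0,"y":0,"z":0,"rx":0,"ry":0,"rz":0},{"grip":0,"x":0,"y":0,"z":0,"rx":0,"ry":0,"rz":0},{"grip":0,"x":0,"y":0,"z":0,"rx":0,"ry":0,"rz":0}]'
```

```text
t: 24.93
tool_pos: [0.6262, -0.0206, 0.1658]
eef_rot: [180.0, -0.1, 16.8]
contact_force: [-4.5, 2.3, 11.0]
opening: 0.197
finger_force: 109.1
```

The +x side seems to be stopping dead (15 N, 0.1658). Next I'll press the opposite side (−x).

```bash
python3 -m pendant '[{"grip":0,"x":0,"y":0,"z":-7,"rx":0,"ry":0,"rz":0},{"grip":0,"x":-20,"y":2,"z":0,"rx":0,"ry":0,"rz":0},{"grip":0,"x":-20,"y":0,"z":0,"rx":0,"ry":0,"rz":0},{"grip":0,"x":-10,"y":0,"z":1,"rx":0,"ry":0,"rz":0},{"grip":0,"x":0,"y":0,"z":2,"rx":0,"ry":0,"rz":0}]'
python3 -m pendant '[{"grip":0,"x":0,"y":0,"z":1,"rx":0,"ry":0,"rz":0},{"grip":0,"x":0,"y":0,"z":0.5,"rx":0,"ry":0,"rz":0},{"grip":0,"x":0,"y":0,"z":0,"rx":0,"ry":0,"rz":0},{"grip":0,"x":0,"y":0,"z":0,"rx":0,"ry":0,"rz":0},{"grip":0,"x":0,"y":0,"z":0,"rx":0,"ry":0,"rz":0}]'
python3 -m pendant '[{"grip":0,"x":0,"y":0,"z":0.6,"rx":0,"ry":0,"rz":0},{"grip":0,"x":0,"y":0,"z":0.6,"rx":0,"ry":0,"rz":0},{"grip":0,"x":0,"y":0,"z":0,"rx":0,"ry":0,"rz":0},{"grip":0,"x":0,"y":0,"z":0,"rx":0,"ry":0,"rz":0},{"grip":0,"x":0,"y":0,"z":0,"rx":0,"ry":0,"rz":0}]'
python3 -m pendant '[{"grip":0,"x":0,"y":0,"z":0.4,"rx":0,"ry":0,"rz":0},{"grip":0,"x":0,"y":0,"z":0.4,"rx":0,"ry":0,"rz":0},{"grip":0,"x":0,"y":0,"z":0,"rx":0,"ry":0,"rz":0},{"grip":0,"x":0,"y":0,"z":0,"rx":0,"ry":0,"rz":0},{"grip":0,"x":0,"y":0,"z":0,"rx":0,"ry":0,"rz":0}]'
```

```text
t: 25.35
tool_pos: [0.5762, -0.04, 0.1672]
eef_rot: [179.9, 0.2, 16.7]
contact_force: [-5.9, -2.2, 6.5]
opening: 0.203
finger_force: 108.3
t: 25.77
tool_pos: [0.5789, -0.039, 0.1671]
eef_rot: [179.9, 0.1, 16.7]
contact_force: [-4.6, -2.1, 6.0]
opening: 0.198
finger_force: 108.5
t: 26.18
tool_pos: [0.5788, -0.039, 0.1664]
eef_rot: [179.9, 0.1, 16.7]
contact_force: [-5.3, -2.3, 8.9]
opening: 0.199
finger_force: 108.8
t: 26.6
tool_pos: [0.5789, -0.039, 0.1661]
eef_rot: [179.8, 0.1, 16.7]
contact_force: [-6.9, -2.6, 12.2]
opening: 0.198
finger_force: 108.9
```

```bash
python3 -m pendant '[{"grip":0,"x":0,"y":0,"z":-8,"rx":0,"ry":0,"rz":0},{"grip":0,"x":11,"y":11,"z":-1,"rx":0,"ry":0,"rz":0},{"grip":0,"x":12,"y":13,"z":0,"rx":0,"ry":0,"rz":0},{"grip":0,"x":0,"y":0,"z":1,"rx":0,"ry":0,"rz":0},{"grip":0,"x":0,"y":0,"z":2,"rx":0,"ry":0,"rz":0}]'
python3 -m pendant '[{"grip":0,"x":0,"y":0,"z":1,"rx":0,"ry":0,"rz":0},{"grip":0,"x":0,"y":0,"z":1,"rx":0,"ry":0,"rz":0},{"grip":0,"x":0,"y":0,"z":0.5,"rx":0,"ry":0,"rz":0},{"grip":0,"x":0,"y":0,"z":0,"rx":0,"ry":0,"rz":0},{"grip":0,"x":0,"y":0,"z":0,"rx":0,"ry":0,"rz":0}]'
python3 -m pendant '[{"grip":0,"x":0,"y":0,"z":0.5,"rx":0,"ry":0,"rz":0},{"grip":0,"x":0,"y":0,"z":0.5,"rx":0,"ry":0,"rz":0},{"grip":0,"x":0,"y":0,"z":0,"rx":0,"ry":0,"rz":0},{"grip":0,"x":0,"y":0,"z":0,"rx":0,"ry":0,"rz":0},{"grip":0,"x":0,"y":0,"z":0,"rx":0,"ry":0,"rz":0}]'
python3 -m pendant '[{"grip":0,"x":0,"y":0,"z":0.4,"rx":0,"ry":0,"rz":0},{"grip":0,"x":0,"y":0,"z":0.4,"rx":0,"ry":0,"rz":0},{"grip":0,"x":0,"y":0,"z":0,"rx":0,"ry":0,"rz":0},{"grip":0,"x":0,"y":0,"z":0,"rx":0,"ry":0,"rz":0},{"grip":0,"x":0,"y":0,"z":0,"rx":0,"ry":0,"rz":0}]'
```

```text
t: 27.02
tool_pos: [0.609, -0.0544, 0.1699]
eef_rot: [-180.0, -0.1, 16.7]
contact_force: [-0.3, 0.3, -4.1]
opening: 0.199
finger_force: 108.1
t: 27.43
tool_pos: [0.6073, -0.0537, 0.1677]
eef_rot: [180.0, -0.0, 16.8]
contact_force: [-0.0, -0.2, -2.3]
opening: 0.2
finger_force: 108.1
t: 27.85
tool_pos: [0.6076, -0.054, 0.1669]
eef_rot: [180.0, -0.0, 16.8]
contact_force: [0.1, -0.0, -2.7]
opening: 0.2
finger_force: 108.1
t: 28.27
tool_pos: [0.6078, -0.0539, 0.1666]
eef_rot: [180.0, -0.0, 16.8]
contact_force: [-1.5, -0.6, 2.8]
opening: 0.197
finger_force: 108.2
```

```bash
python3 -m pendant '[{"grip":0,"x":0,"y":0,"z":0.4,"rx":0,"ry":0,"rz":0},{"grip":0,"x":0,"y":0,"z":0.3,"rx":0,"ry":0,"rz":0},{"grip":0,"x":0,"y":0,"z":0,"rx":0,"ry":0,"rz":0},{"grip":0,"x":0,"y":0,"z":0,"rx":0,"ry":0,"rz":0},{"grip":0,"x":0,"y":0,"z":0,"rx":0,"ry":0,"rz":0}]'
python3 -m pendant '[{"grip":0,"x":0,"y":0,"z":0.3,"rx":0,"ry":0,"rz":0},{"grip":0,"x":0,"y":0,"z":0.2,"rx":0,"ry":0,"rz":0},{"grip":0,"x":0,"y":0,"z":0,"rx":0,"ry":0,"rz":0},{"grip":0,"x":0,"y":0,"z":0,"rx":0,"ry":0,"rz":0},{"grip":0,"x":0,"y":0,"z":0,"rx":0,"ry":0,"rz":0}]'
```

```text
t: 28.68
tool_pos: [0.6079, -0.0539, 0.1664]
eef_rot: [180.0, -0.1, 16.8]
contact_force: [-2.2, -0.0, 7.4]
opening: 0.2
finger_force: 108.2
t: 29.1
tool_pos: [0.608, -0.0539, 0.1663]
eef_rot: [179.9, -0.1, 16.8]
contact_force: [-2.7, -0.5, 8.6]
opening: 0.201
finger_force: 108.3
```

```bash
python3 -m pendant '[{"grip":0,"x":0,"y":0,"z":0.3,"rx":0,"ry":0,"rz":0},{"grip":0,"x":0,"y":0,"z":0.2,"rx":0,"ry":0,"rz":0},{"grip":0,"x":0,"y":0,"z":0,"rx":0,"ry":0,"rz":0},{"grip":0,"x":0,"y":0,"z":0,"rx":0,"ry":0,"rz":0},{"grip":0,"x":0,"y":0,"z":0,"rx":0,"ry":0,"rz":0}]'
python3 -m pendant '[{"grip":0,"x":0,"y":0,"z":-8,"rx":0,"ry":0,"rz":0},{"grip":0,"x":0,"y":-20,"z":0,"rx":0,"ry":0,"rz":0},{"grip":0,"x":0,"y":-20,"z":0,"rx":0,"ry":0,"rz":0},{"grip":0,"x":0,"y":-11,"z":0,"rx":0,"ry":0,"rz":0},{"grip":0,"x":0,"y":0,"z":2,"rx":0,"ry":0,"rz":0}]'
python3 -m pendant '[{"grip":0,"x":0,"y":0,"z":2,"rx":0,"ry":0,"rz":0},{"grip":0,"x":0,"y":0,"z":1,"rx":0,"ry":0,"rz":0},{"grip":0,"x":0,"y":0,"z":0.5,"rx":0,"ry":0,"rz":0},{"grip":0,"x":0,"y":0,"z":0,"rx":0,"ry":0,"rz":0},{"grip":0,"x":0,"y":0,"z":0,"rx":0,"ry":0,"rz":0}]'
python3 -m pendant '[{"grip":0,"x":0,"y":0,"z":0.5,"rx":0,"ry":0,"rz":0},{"grip":0,"x":0,"y":0,"z":0.4,"rx":0,"ry":0,"rz":0},{"grip":0,"x":0,"y":0,"z":0,"rx":0,"ry":0,"rz":0},{"grip":0,"x":0,"y":0,"z":0,"rx":0,"ry":0,"rz":0},{"grip":0,"x":0,"y":0,"z":0,"rx":0,"ry":0,"rz":0}]'
```

```text
t: 29.52
tool_pos: [0.6081, -0.0539, 0.1662]
eef_rot: [179.9, -0.1, 16.8]
contact_force: [-3.5, -1.1, 11.4]
opening: 0.203
finger_force: 108.5
t: 29.93
tool_pos: [0.5919, -0.0014, 0.1701]
eef_rot: [-179.9, -0.0, 17.1]
contact_force: [-0.1, 0.8, -3.3]
opening: 0.201
finger_force: 108.1
t: 30.35
tool_pos: [0.5929, -0.0061, 0.1665]
eef_rot: [180.0, 0.0, 16.7]
contact_force: [1.6, 1.0, -4.0]
opening: 0.201
finger_force: 108.1
t: 30.77
tool_pos: [0.593, -0.0056, 0.1661]
eef_rot: [180.0, -0.0, 16.8]
contact_force: [-0.3, -1.4, -0.5]
opening: 0.2
finger_force: 108.2
```

```bash
python3 -m pendant '[{"grip":0,"x":0,"y":0,"z":0.4,"rx":0,"ry":0,"rz":0},{"grip":0,"x":0,"y":0,"z":0.4,"rx":0,"ry":0,"rz":0},{"grip":0,"x":0,"y":0,"z":0,"rx":0,"ry":0,"rz":0},{"grip":0,"x":0,"y":0,"z":0,"rx":0,"ry":0,"rz":0},{"grip":0,"x":0,"y":0,"z":0,"rx":0,"ry":0,"rz":0}]'
python3 -m pendant '[{"grip":0,"x":0,"y":0,"z":0.3,"rx":0,"ry":0,"rz":0},{"grip":0,"x":0,"y":0,"z":0.3,"rx":0,"ry":0,"rz":0},{"grip":0,"x":0,"y":0,"z":0,"rx":0,"ry":0,"rz":0},{"grip":0,"x":0,"y":0,"z":0,"rx":0,"ry":0,"rz":0},{"grip":0,"x":0,"y":0,"z":0,"rx":0,"ry":0,"rz":0}]'
python3 -m pendant '[{"grip":0,"x":0,"y":0,"z":0.3,"rx":0,"ry":0,"rz":0},{"grip":0,"x":0,"y":0,"z":0.2,"rx":0,"ry":0,"rz":0},{"grip":0,"x":0,"y":0,"z":0,"rx":0,"ry":0,"rz":0},{"grip":0,"x":0,"y":0,"z":0,"rx":0,"ry":0,"rz":0},{"grip":0,"x":0,"y":0,"z":0,"rx":0,"ry":0,"rz":0}]'
```

```text
t: 31.18
tool_pos: [0.5932, -0.0054, 0.1659]
eef_rot: [179.9, -0.1, 16.8]
contact_force: [-1.5, -2.4, 6.2]
opening: 0.202
finger_force: 108.3
t: 31.6
tool_pos: [0.5933, -0.0054, 0.1658]
eef_rot: [179.9, -0.1, 16.8]
contact_force: [-3.3, -2.5, 7.5]
opening: 0.2
finger_force: 108.4
t: 32.02
tool_pos: [0.5934, -0.0053, 0.1658]
eef_rot: [179.9, -0.1, 16.8]
contact_force: [-2.7, -2.1, 9.5]
opening: 0.197
finger_force: 108.5
```

All four sides stop dead at 0.1658–0.1662 under 13–16 N, with the lip about 7 mm proud, which is inside the 1–8 range. I'll do a checking lap.

```bash
python3 -m pendant '[{"grip":0,"x":0,"y":0,"z":-8,"rx":0,"ry":0,"rz":0},{"grip":0,"x":13,"y":12,"z":0,"rx":0,"ry":0,"rz":0},{"grip":0,"x":13,"y":13,"z":0,"rx":0,"ry":0,"rz":0},{"grip":0,"x":0,"y":0,"z":2,"rx":0,"ry":0,"rz":0},{"grip":0,"x":0,"y":0,"z":0,"rx":0,"ry":0,"rz":0}]'
python3 -m pendant '[{"grip":0,"x":0,"y":0,"z":2,"rx":0,"ry":0,"rz":0},{"grip":0,"x":0,"y":0,"z":1,"rx":0,"ry":0,"rz":0},{"grip":0,"x":0,"y":0,"z":1,"rx":0,"ry":0,"rz":0},{"grip":0,"x":0,"y":0,"z":0,"rx":0,"ry":0,"rz":0},{"grip":0,"x":0,"y":0,"z":0,"rx":0,"ry":0,"rz":0}]'
python3 -m pendant '[{"grip":0,"x":0,"y":0,"z":0.5,"rx":0,"ry":0,"rz":0},{"grip":0,"x":0,"y":0,"z":0.5,"rx":0,"ry":0,"rz":0},{"grip":0,"x":0,"y":0,"z":0.5,"rx":0,"ry":0,"rz":0},{"grip":0,"x":0,"y":0,"z":0,"rx":0,"ry":0,"rz":0},{"grip":0,"x":0,"y":0,"z":0,"rx":0,"ry":0,"rz":0}]'
python3 -m pendant '[{"grip":0,"x":0,"y":0,"z":-8,"rx":0,"ry":0,"rz":0},{"grip":0,"x":-20,"y":1,"z":0,"rx":0,"ry":0,"rz":0},{"grip":0,"x":-20,"y":0,"z":0,"rx":0,"ry":0,"rz":0},{"grip":0,"x":-11,"y":0,"z":0,"rx":0,"ry":0,"rz":0},{"grip":0,"x":0,"y":0,"z":2,"rx":0,"ry":0,"rz":0}]'
python3 -m pendant '[{"grip":0,"x":0,"y":0,"z":2,"rx":0,"ry":0,"rz":0},{"grip":0,"x":0,"y":0,"z":1,"rx":0,"ry":0,"rz":0},{"grip":0,"x":0,"y":0,"z":1,"rx":0,"ry":0,"rz":0},{"grip":0,"x":0,"y":0,"z":0,"rx":0,"ry":0,"rz":0},{"grip":0,"x":0,"y":0,"z":0,"rx":0,"ry":0,"rz":0}]'
```

```text
t: 32.43
tool_pos: [0.6245, -0.0217, 0.1684]
eef_rot: [-179.9, 0.1, 16.7]
contact_force: [-0.7, 1.6, -3.3]
opening: 0.201
finger_force: 107.9
t: 32.85
tool_pos: [0.6243, -0.0207, 0.1662]
eef_rot: [-180.0, 0.0, 16.8]
contact_force: [-0.4, 1.6, 0.4]
opening: 0.198
finger_force: 107.9
t: 33.27
tool_pos: [0.6248, -0.0208, 0.166]
eef_rot: [-180.0, -0.0, 16.8]
contact_force: [-4.8, 1.9, 7.3]
opening: 0.203
finger_force: 108.8
t: 33.68
tool_pos: [0.5745, -0.039, 0.1703]
eef_rot: [179.9, 0.1, 16.7]
contact_force: [-0.1, 0.7, -3.7]
opening: 0.2
finger_force: 108.3
t: 34.1
tool_pos: [0.5772, -0.0369, 0.1666]
eef_rot: [180.0, -0.1, 16.8]
contact_force: [-0.0, -0.6, -2.0]
opening: 0.198
finger_force: 108.3
```

```bash
python3 -m pendant '[{"grip":0,"x":0,"y":0,"z":0.5,"rx":0,"ry":0,"rz":0},{"grip":0,"x":0,"y":0,"z":0.5,"rx":0,"ry":0,"rz":0},{"grip":0,"x":0,"y":0,"z":0.5,"rx":0,"ry":0,"rz":0},{"grip":0,"x":0,"y":0,"z":0,"rx":0,"ry":0,"rz":0},{"grip":0,"x":0,"y":0,"z":0,"rx":0,"ry":0,"rz":0}]'
python3 -m pendant '[{"grip":0,"x":0,"y":0,"z":0.3,"rx":0,"ry":0,"rz":0},{"grip":0,"x":0,"y":0,"z":0.3,"rx":0,"ry":0,"rz":0},{"grip":0,"x":0,"y":0,"z":0,"rx":0,"ry":0,"rz":0},{"grip":0,"x":0,"y":0,"z":0,"rx":0,"ry":0,"rz":0},{"grip":0,"x":0,"y":0,"z":0,"rx":0,"ry":0,"rz":0}]'
python3 -m pendant '[{"grip":0,"x":0,"y":0,"z":-8,"rx":0,"ry":0,"rz":0},{"grip":0,"x":13,"y":12,"z":0,"rx":0,"ry":0,"rz":0},{"grip":0,"x":12,"y":13,"z":0,"rx":0,"ry":0,"rz":0},{"grip":0,"x":0,"y":0,"z":2,"rx":0,"ry":0,"rz":0},{"grip":0,"x":0,"y":0,"z":0,"rx":0,"ry":0,"rz":0}]'
python3 -m pendant '[{"grip":0,"x":0,"y":0,"z":2,"rx":0,"ry":0,"rz":0},{"grip":0,"x":0,"y":0,"z":1,"rx":0,"ry":0,"rz":0},{"grip":0,"x":0,"y":0,"z":1,"rx":0,"ry":0,"rz":0},{"grip":0,"x":0,"y":0,"z":0,"rx":0,"ry":0,"rz":0},{"grip":0,"x":0,"y":0,"z":0,"rx":0,"ry":0,"rz":0}]'
python3 -m pendant '[{"grip":0,"x":0,"y":0,"z":0.5,"rx":0,"ry":0,"rz":0},{"grip":0,"x":0,"y":0,"z":0.5,"rx":0,"ry":0,"rz":0},{"grip":0,"x":0,"y":0,"z":0.5,"rx":0,"ry":0,"rz":0},{"grip":0,"x":0,"y":0,"z":0,"rx":0,"ry":0,"rz":0},{"grip":0,"x":0,"y":0,"z":0,"rx":0,"ry":0,"rz":0}]'
```

```text
t: 34.52
tool_pos: [0.5773, -0.037, 0.1662]
eef_rot: [180.0, -0.1, 16.8]
contact_force: [-0.1, -0.5, 5.4]
opening: 0.202
finger_force: 108.4
t: 34.93
tool_pos: [0.5774, -0.0369, 0.1661]
eef_rot: [179.9, -0.1, 16.8]
contact_force: [-1.3, -0.2, 8.1]
opening: 0.201
finger_force: 108.4
t: 35.35
tool_pos: [0.607, -0.0547, 0.1692]
eef_rot: [-180.0, 0.1, 16.7]
contact_force: [-0.8, 0.6, -4.2]
opening: 0.198
finger_force: 108.1
t: 35.77
tool_pos: [0.6068, -0.0534, 0.1666]
eef_rot: [-180.0, 0.0, 16.8]
contact_force: [-2.0, 1.5, -0.6]
opening: 0.202
finger_force: 108.2
t: 36.18
tool_pos: [0.6072, -0.0534, 0.1663]
eef_rot: [-180.0, 0.0, 16.8]
contact_force: [-4.3, 0.7, 7.6]
opening: 0.203
finger_force: 108.8
```

All four are dead stops and level within about 0.3 mm, so the cup is home. Now I'll take the drift back to its place.

```bash
python3 -m pendant '[{"grip":0,"x":0,"y":0,"z":-15,"rx":0,"ry":0,"rz":0},{"grip":0,"x":0,"y":0,"z":-25,"rx":0,"ry":0,"rz":0},{"grip":0,"x":0,"y":-15,"z":-20,"rx":0,"ry":0,"rz":0},{"grip":0,"x":-1,"y":-30,"z":0,"rx":0,"ry":0,"rz":0},{"grip":0,"x":-1,"y":-35,"z":0,"rx":0,"ry":0,"rz":0}]'
python3 -m pendant '[{"grip":0,"x":-1,"y":-38,"z":0,"rx":0,"ry":0,"rz":0},{"grip":0,"x":-1,"y":-38,"z":0,"rx":0,"ry":0,"rz":0},{"grip":0,"x":-1,"y":-38,"z":0,"rx":0,"ry":0,"rz":0},{"grip":0,"x":-1,"y":-38,"z":0,"rx":0,"ry":0,"rz":0},{"grip":0,"x":-1,"y":-30,"z":0,"rx":0,"ry":0,"rz":0}]'
python3 -m pendant '[{"grip":0,"x":-1,"y":-18,"z":0,"rx":0,"ry":0,"rz":0},{"grip":0,"x":0,"y":-7,"z":10,"rx":0,"ry":0,"rz":0},{"grip":0,"x":0,"y":0,"z":20,"rx":0,"ry":0,"rz":0},{"grip":0,"x":0,"y":0,"z":20,"rx":0,"ry":0,"rz":0},{"grip":0,"x":0,"y":0,"z":10,"rx":0,"ry":0,"rz":0}]'
python3 -m pendant '[{"grip":0,"x":0,"y":0,"z":20,"rx":0,"ry":0,"rz":0},{"grip":0,"x":0,"y":0,"z":20,"rx":0,"ry":0,"rz":0},{"grip":0,"x":0,"y":0,"z":15,"rx":0,"ry":0,"rz":0},{"grip":0,"x":0,"y":0,"z":5,"rx":0,"ry":0,"rz":0},{"grip":0,"x":0,"y":0,"z":0,"rx":0,"ry":0,"rz":0}]'
```

```text
t: 36.6
tool_pos: [0.5842, 0.0201, 0.2259]
eef_rot: [179.9, -0.2, 16.5]
contact_force: [-0.2, 0.5, -4.6]
opening: 0.203
finger_force: 108.0
t: 37.02
tool_pos: [0.524, 0.1981, 0.2247]
eef_rot: [-179.9, -0.1, 16.9]
contact_force: [0.3, 0.8, -3.4]
opening: 0.201
finger_force: 108.0
t: 37.43
tool_pos: [0.5163, 0.2162, 0.1614]
eef_rot: [179.9, 0.2, 16.7]
contact_force: [-0.1, -0.1, -3.4]
opening: 0.203
finger_force: 108.1
t: 37.85
tool_pos: [0.5166, 0.217, 0.1031]
eef_rot: [180.0, 0.2, 16.7]
contact_force: [0.8, -0.4, -3.9]
opening: 0.201
finger_force: 108.1
```

```bash
python3 -m pendant '[{"grip":0,"x":0,"y":0,"z":15,"rx":0,"ry":0,"rz":0},{"grip":0,"x":0,"y":0,"z":15,"rx":0,"ry":0,"rz":0},{"grip":0,"x":0,"y":0,"z":9,"rx":0,"ry":0,"rz":0},{"grip":0,"x":0,"y":0,"z":2,"rx":0,"ry":0,"rz":0},{"grip":0,"x":0,"y":0,"z":0,"rx":0,"ry":0,"rz":0}]'
python3 -m pendant '[{"grip":0,"x":0,"y":0,"z":1,"rx":0,"ry":0,"rz":0},{"grip":0,"x":0,"y":0,"z":1,"rx":0,"ry":0,"rz":0},{"grip":0,"x":0,"y":0,"z":0.5,"rx":0,"ry":0,"rz":0},{"grip":0,"x":0,"y":0,"z":0,"rx":0,"ry":0,"rz":0},{"grip":0,"x":0,"y":0,"z":0,"rx":0,"ry":0,"rz":0}]'
```

```text
t: 38.27
tool_pos: [0.5172, 0.2183, 0.0639]
eef_rot: [180.0, 0.0, 16.8]
contact_force: [-0.8, -0.3, -4.1]
opening: 0.202
finger_force: 108.1
t: 38.68
tool_pos: [0.5171, 0.2186, 0.0616]
eef_rot: [180.0, -0.0, 16.8]
contact_force: [0.1, 0.6, -3.4]
opening: 0.202
finger_force: 108.1
```

```bash
python3 -m pendant '[{"grip":0,"x":0,"y":0,"z":1,"rx":0,"ry":0,"rz":0},{"grip":0,"x":0,"y":0,"z":0.5,"rx":0,"ry":0,"rz":0},{"grip":0,"x":0,"y":0,"z":0,"rx":0,"ry":0,"rz":0},{"grip":0,"x":0,"y":0,"z":0,"rx":0,"ry":0,"rz":0},{"grip":0,"x":0,"y":0,"z":0,"rx":0,"ry":0,"rz":0}]'
python3 -m pendant '[{"grip":0,"x":0,"y":0,"z":0.7,"rx":0,"ry":0,"rz":0},{"grip":0,"x":0,"y":0,"z":0,"rx":0,"ry":0,"rz":0},{"grip":0,"x":0,"y":0,"z":0,"rx":0,"ry":0,"rz":0},{"grip":0,"x":0,"y":0,"z":0,"rx":0,"ry":0,"rz":0},{"grip":0,"x":0,"y":0,"z":0,"rx":0,"ry":0,"rz":0}]'
```

```text
t: 39.1
tool_pos: [0.517, 0.2185, 0.0598]
eef_rot: [180.0, 0.0, 16.8]
contact_force: [0.1, 0.2, -3.7]
opening: 0.204
finger_force: 108.1
t: 39.52
tool_pos: [0.5172, 0.2186, 0.0596]
eef_rot: [180.0, -0.0, 16.8]
contact_force: [-1.9, -1.2, 5.0]
opening: 0.202
finger_force: 108.1
```

```bash
python3 -m pendant '[{"grip":0,"x":0,"y":0,"z":-0.5,"rx":0,"ry":0,"rz":0},{"grip":0,"x":0,"y":0,"z":0,"rx":0,"ry":0,"rz":0},{"grip":22,"x":0,"y":0,"z":0,"rx":0,"ry":0,"rz":0},{"grip":26,"x":0,"y":0,"z":0,"rx":0,"ry":0,"rz":0},{"grip":32,"x":0,"y":0,"z":0,"rx":0,"ry":0,"rz":0}]' 40
python3 -m pendant '[{"grip":42,"x":0,"y":0,"z":0,"rx":0,"ry":0,"rz":0},{"grip":52,"x":0,"y":0,"z":0,"rx":0,"ry":0,"rz":0},{"grip":60,"x":0,"y":0,"z":0,"rx":0,"ry":0,"rz":0},{"grip":70,"x":0,"y":0,"z":-2,"rx":0,"ry":0,"rz":0},{"grip":70,"x":0,"y":0,"z":-10,"rx":0,"ry":0,"rz":0}]'
python3 -m pendant '[{"grip":70,"x":0,"y":0,"z":-20,"rx":0,"ry":0,"rz":0},{"grip":70,"x":0,"y":0,"z":-30,"rx":0,"ry":0,"rz":0},{"grip":70,"x":0,"y":0,"z":-40,"rx":0,"ry":0,"rz":0},{"grip":70,"x":0,"y":0,"z":-40,"rx":0,"ry":0,"rz":0},{"grip":70,"x":0,"y":0,"z":-30,"rx":0,"ry":0,"rz":0}]'
python3 -m pendant '[{"grip":70,"x":0,"y":30,"z":0,"rx":0,"ry":0,"rz":0},{"grip":70,"x":0,"y":40,"z":0,"rx":0,"ry":0,"rz":0},{"grip":70,"x":0,"y":40,"z":0,"rx":0,"ry":0,"rz":0},{"grip":70,"x":0,"y":25,"z":0,"rx":0,"ry":0,"rz":0},{"grip":70,"x":0,"y":0,"z":0,"rx":0,"ry":0,"rz":0}]'
python3 snap.py w5
python3 - <<'E'
from h import *
import pickle
C=pickle.load(open("w5.pkl","rb"));im=cv2.imread("pics/w5.png");print(proj(C,[.602,-.029,.1]),proj(C,[.5175,.2185,.115]))
s=optics.capture("scene")[:,:,::-1]
a=cv2.resize(s[90:230,280:420],(400,400),interpolation=cv2.INTER_CUBIC)
x,y=proj(C,[.602,-.029,.1]).astype(int);b=cv2.resize(im[max(0,y-60):y+60,x-60:x+60],(400,400),interpolation=cv2.INTER_CUBIC)
cv2.imwrite("pics/f5.png",np.hstack([a,b]))
E
```

```text
t: 39.93
tool_pos: [0.5172, 0.2187, 0.0595]
eef_rot: [-180.0, -0.0, 16.8]
contact_force: [-0.2, 0.0, 0.0]
opening: 0.373
finger_force: 0.0
t: 40.35
tool_pos: [0.5159, 0.2179, 0.0707]
eef_rot: [180.0, 0.2, 16.8]
contact_force: [0.8, -0.2, -0.2]
opening: 0.819
finger_force: 0.0
t: 40.77
tool_pos: [0.5175, 0.2193, 0.2359]
eef_rot: [-180.0, -0.2, 16.8]
contact_force: [1.6, 0.7, -0.3]
opening: 0.818
finger_force: 0.0
t: 41.18
tool_pos: [0.5578, 0.0815, 0.2321]
eef_rot: [179.8, -0.0, 16.2]
contact_force: [0.1, -0.5, -0.4]
opening: 0.82
finger_force: 0.0
[459.936392   172.27819305] [144.73384831 191.86371726]
```

View pics/f5.png

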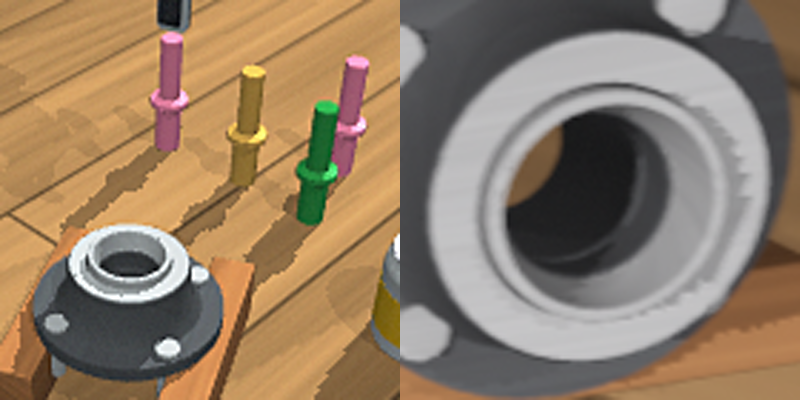

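The brass drift stands upright at crop (243,125), clear of the hub. The cup, at (128,255) and in the right-hand close-up, sits lower and evenly in the bore. Handing in.

```bash
python3 -m pendant '[{"grip":70,"x":0,"y":0,"z":0,"rx":0,"ry":0,"rz":0},{"grip":70,"x":0,"y":0,"z":0,"rx":0,"ry":0,"rz":0},{"grip":70,"x":0,"y":0,"z":0,"rx":0,"ry":0,"rz":0},{"grip":70,"x":0,"y":0,"z":0,"rx":0,"ry":0,"rz":0},{"grip":70,"x":0,"y":0,"z":0,"rx":0,"ry":0,"rz":0}]'; python3 -c "
from workcell import order
print(order.close_job())"
```

```text
t: 41.7
tool_pos: [0.5557, 0.0901, 0.2317]
eef_rot: [-180.0, -0.0, 16.9]
contact_force: [-0.8, -0.0, 0.5]
opening: 0.819
finger_force: 0.0
the job is handed in; nothing more can be done
None
```

The cup is home by feel: all four sides stop dead, level within about 0.3 mm, with the lip about 7 mm proud and no reading over about 18 N; the brass drift stands back on the bench clear of the hub, and I handed the job in at 41.7 s (no verdict returned).

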